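# Load the dipping basket with clamp nuts and hold it out, level

### The job

The mask clamp nuts have to go to the wet bench for cleaning. Pick up the small steel tray by its upright grip, tip it so that all four nuts slide off its open front into the white basket standing in its drip stand, and set the empty tray back down flat on the bench. Then take the basket by its upright side handle, lift it straight up until its underside is 10 cm or more above the bench, and finish while still holding it there over the stand, level and steady, ready to be handed over; leave the brown bottles and the timer alone.

Things in the scene. Friction and masses are not known exactly. Their poses are not given: they have to be found in the camera images.
- bench_mat: thin grey mat fixed along the front of the bench, 300 x 106 x 2 mm; origin under its centre at bench level, x along it towards the wall trunking, y towards the bench's front edge. The stand is on its -x half, the tray, turned this way or that, on its +x half. The trunking begins 170 mm beyond its centre in x, 205 mm up; machine parts up to 330 mm high stand 60 mm and more from its centre line on the -y side
- drip_stand: fixed white square stand on the mat, 88 x 88 x 22 mm outside, with an open-topped square well 76 x 76 mm, its floor 5 mm above the stand's underside; origin at the centre of its underside, z up. Its x and y point as the mat's within 8 degrees, so +y is its side towards the robot. A full-height wall stands behind the trunking and left of the arm: draw the arm in before turning to the bench
- basket: loose white slotted basket, 72 x 72 mm, 44 mm high, open at the top (inside 65 x 65 mm, walls 3.5, floor 4 mm), in the stand's well with 2 mm clearance a side; origin at the centre of its underside, z up. Flat upright handle at its -x side: centre x = -37 mm, 10 mm thick in x, 24 mm wide in y, from 25 to 114 mm above the origin. About 120 g, hanging to one side of the handle: pinch firmly, 40 N or more
- basket_handle (a point): where to pinch the basket's handle, across its 10 mm thickness (the basket's x): at x = -37, y = 0, z = +92 mm of the basket, 22 mm below the handle's top; axes as the basket's
- tray: loose steel tray, 76 mm long (x = -37 to +39 mm), 60 mm wide, floor 3 mm thick, side walls 16 mm, rear wall 24 mm high, open without a lip at the front (+x); origin on its underside, z up. Black grip block on a stem over the rear wall: centre x = -37 mm, 12 mm thick in x, 26 mm wide in y, 70 to 116 mm above the underside. 120 g. Nuts start to slide when it is tipped front down by 11 to 18 degrees; 35 empties it
- tray_grip (a point): where to pinch the tray's grip block, across its 12 mm thickness (the tray's x): at x = -37, y = 0, z = +95 mm of the tray, 21 mm below its top; axes as the tray's
- tray_front (a point): middle of the tray's open front edge, on its floor's upper side: x = +39, y = 0, z = +3 mm of the tray; axes as the tray's
- nut_1: round knurled aluminium clamp nut, 16 mm across, 12 mm high, 20 g; origin at its centre; starts flat on the tray's floor with three more
- nut_2: round knurled aluminium clamp nut, 16 mm across, 12 mm high, 20 g; origin at its centre; starts flat on the tray's floor with three more
- nut_3: round knurled aluminium clamp nut, 16 mm across, 12 mm high, 20 g; origin at its centre; starts flat on the tray's floor with three more
- nut_4: round knurled aluminium clamp nut, 16 mm across, 12 mm high, 20 g; origin at its centre; starts flat on the tray's floor with three more
- primer_bottle: bystander: small brown bottle with a black cap, 37 mm across, 64 mm high, origin at the centre of its underside; leave alone
- drop_bottle: bystander: brown dropper bottle, 32 mm across, 76 mm high, origin at the centre of its underside; leave alone
- timer: bystander: small grey timer, 46 x 52 x 19 mm, origin at the centre of its underside; leave alone

How it is judged:
By the outcome, as a careful person would: the job done as asked, in the order asked, and still so for the second after the job is handed in, while the arm keeps its last pose, push and grip.
It also fails if it takes over 72 s, if anything falls off the work surface, if the arm or the gripper's body presses on something with over 40 N, if the wrist force passes 120 N, or if a joint passes its speed limit or range.

### The arm

A 6-joint arm with a two-finger parallel gripper is mounted at the origin on a cart in front of the work surface, level with it; the furniture and walls round the work are solid. World frame = base frame: x ahead of the robot, y to its left, z up, the work surface at z = 0. Lengths are in m, angles in rad, forces in N, time in s.
With the tool pointing down it reaches from about 0.3 to 0.775 m from the base axis. Payload 14.6 kg.
Tool frame: the origin (TCP) lies at the very end of the fingers, on their centre line; the grasp point (between the pads) lies 19 mm behind it; x points along the fingers, y is the direction in which the jaws open and shut, and the axes are right-handed (so a half turn about x gives the same grasp; the last joint's range is limited). The gripper opens to 85 mm and grips with 20 to 120 N. Pads are 22 mm wide; open, the fingers measure 114 mm over their backs; the gripper's body (76 mm by 85 mm) begins 54 mm behind the grasp point. The pads swing forward as they close: fully open they stand 13 mm farther back than shut.
Start: joints at [1.28, 0.3, 1.521, -0, 1.321, -0.067], TCP at [0.122, 0.536, 0.231] pointing down, gripper open.
Joint ranges: [-3.03, 3.03], [-0.79, 2.21], [0.23, 2.52], [-1.04, 4.18], [0, 3.07], [-2.55, 2.55]. Speed limits (rad/s): [2.22, 2.22, 2.57, 3.14, 3.14, 3.14].

### API

Orientations are given as a unit quaternion [w, x, y, z].
In Python, from station import arm gives the robot as it stands.
- The arm moves only by the tool apply_moves, never from a script. Its argument "plan" is a list of rows, each a list of 7 numbers: the shift along the tool's x, y, z normalised to -1 to 1, where 1 is 2 cm, then the turn, a rotation vector about the tool's x, y, z normalised to -1 to 1, where 1 is 4 degrees, then the opening, from -1 (shut) to 1 (fully open), so that 0 is half open. In form: [[tx, ty, tz, wx, wy, wz, jaw], ...]. A call has exactly 8 rows; each row shifts and turns the pose as measured when the row begins, along the tool's axes as they then stand; what a row does not reach is not made up. A row lasts 1/12 s, in which the tool goes at most 41.7 mm and 7.16 degrees, less where a joint would pass 70% of its speed; a pose out of reach is approached as far as the arm can. A call with a number of a shift or a turn outside -1 to 1 is refused whole. A call with a gripper value outside its range is refused whole. The fingers move at their own pace and stop on an object; "force" is the grip in N (left out, the last holds). Time passes only in rows, so rows that do not move let the fingers close, or fill a call up. It gives the time, the measured TCP pose, the force and the opening at its end, in the units of the state.
- arm.read_state(): the state, without advancing time (a new reading comes with each control period).
- arm.capture(name): name is "scene" or "top"; returns (picture, depth): 400x640x3 uint8, red, green, blue; 400x640 float32, m along the optical axis (not along the pixel's ray), 0 where there is no reading.
- arm.camera_model(name): a dict with "intrinsics" (3x3 intrinsics, pixels), "extrinsics" (4x4, takes a point from world to camera coordinates). Camera axes: x right, y down, z forward; pixel columns grow to the right and rows downward; lengths in m; the calibration is good to about 2 mm. A picture is of the moment at which its call begins. camera_model takes no time and is no camera call.
- arm.job_done(): hands the job in, once; it reports no verdict.
The state is a dict: "t": time; "qpos": joint angles; "qd": joint speeds; "effort": joint torques, N m; "tool_pos": TCP position; "eef_rot": TCP orientation; "force": force on the tool from outside, world axes, zero at the start; "wrist_torque": the same for the moment, N m; "grip_width": opening from 0.0 (shut) to 1.0 (fully open).
Only numpy, scipy, OpenCV 4.12 (cv2) and the standard library are available. Lean on these libraries where they do the work, as an engineer would, in place of code of your own. Each camera call takes 0.05 s, during which the arm holds its last target.

## Working session

There is one attempt and no reset: what is moved stays moved. The work goes in short steps, Python scripts to look and compute and a tool call to move; the robot and the scene stay as the last step left them, time stands still between calls to the robot, and variables do not carry over. Pictures are saved under pics/ and viewed, and the job is handed in when it is done.

Besides the shell and the picture viewer there is one more tool, called as name(argument=value, ...), one argument or row to a line, values as JSON. apply_moves: Moves the arm, as the interface text tells. Its arguments: {"type":"object","properties":{"plan":{"type":"array","items":{"type":"array","items":{"type":"number"}}},"force":{"type":"number"}},"required":["plan"]}

```bash
ls; mkdir -p pics; python3 - <<'E'
from station import arm
import cv2,numpy as np
print(arm.read_state())
for n in ("scene","top"):
    p,d=arm.capture(n); cv2.imwrite(f"pics/{n}0.png",p[:,:,::-1]); np.save(f"pics/{n}0_d.npy",d)
    print(n,arm.camera_model(n))
E
```

```text
pics
{'t': 0.0, 'qpos': array([ 1.28040120e+00,  3.00461234e-01,  1.52161356e+00,  1.12641516e-05,
        1.32072166e+00, -6.65998373e-02]), 'qd': array([ 0.00146783, -0.0018895 ,  0.00072325, -0.00190039, -0.00095585,
       -0.00134454]), 'effort': array([ 5.02787425e-04, -5.43502021e+01, -3.61788654e+01, -9.48156890e-05,
        4.05250656e-03,  3.92056768e-05]), 'tool_pos': array([0.12199057, 0.53604284, 0.230713  ]), 'eef_rot': array([ 0.70260493,  0.07854138,  0.70276365, -0.07937769]), 'force': array([ 0.25517859,  0.30131169, -0.52436952]), 'wrist_torque': array([-0.005323  ,  0.00979598, -0.01179654]), 'grip_width': 0.9946899992264693}
scene {'intrinsics': array([[492.03502829,   0.        , 321.61576581],
       [  0.        , 492.03502829, 194.91607001],
       [  0.        ,   0.        ,   1.        ]]), 'extrinsics': array([[-0.65625653, -0.75450267, -0.00728685,  0.3050564 ],
       [-0.54140748,  0.47759179, -0.69194221,  0.38215433],
       [ 0.52555239, -0.45014644, -0.72191611,  0.5872454 ],
       [ 0.        ,  0.        ,  0.        ,  1.        ]])}
top {'intrinsics': array([[394.01441781,   0.        , 324.01398426],
       [  0.        , 394.01441781, 201.26660179],
       [  0.        ,   0.        ,   1.        ]]), 'extrinsics': array([[-0.01483268, -0.99987208, -0.00598437, -0.04734609],
       [-0.98777381,  0.01558158, -0.15511322,  0.56189964],
       [ 0.15518662,  0.00361046, -0.98787857,  0.84348534],
       [ 0.        ,  0.        ,  0.        ,  1.        ]])}
```

View pics/scene0.png

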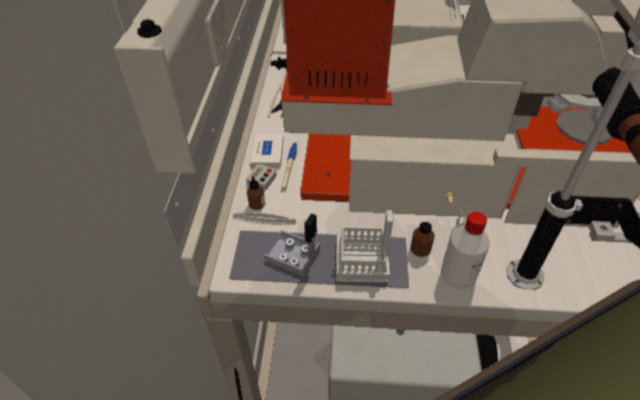

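View pics/top0.png

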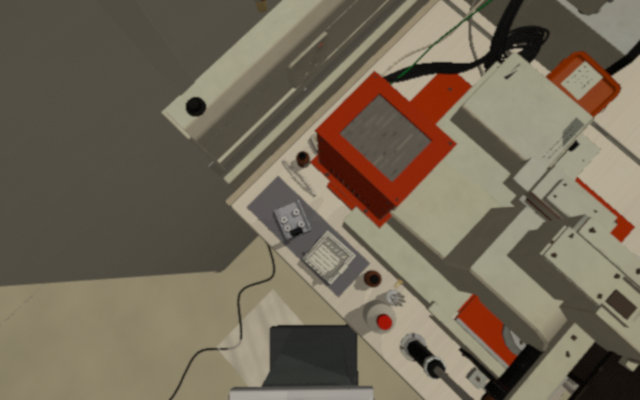

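The arm is out of both views. The mat, tray, basket and bottles are visible in the scene view at about (230-410, 210-290) and in the top view at about (250-370, 180-295). Next I'll enlarge those areas.

```bash
cat > h.py <<'E'
import numpy as np,cv2
from scipy.spatial.transform import Rotation as R
K={'scene':np.array([[492.03502829,0,321.61576581],[0,492.03502829,194.91607001],[0,0,1]]),
'top':np.array([[394.01441781,0,324.01398426],[0,394.01441781,201.26660179],[0,0,1]])}
E={'scene':np.array([[-0.65625653,-0.75450267,-0.00728685,0.3050564],[-0.54140748,0.47759179,-0.69194221,0.38215433],[0.52555239,-0.45014644,-0.72191611,0.5872454],[0,0,0,1]]),
'top':np.array([[-0.01483268,-0.99987208,-0.00598437,-0.04734609],[-0.98777381,0.01558158,-0.15511322,0.56189964],[0.15518662,0.00361046,-0.98787857,0.84348534],[0,0,0,1]])}
def proj(n,P):
    P=np.atleast_2d(P); c=P@E[n][:3,:3].T+E[n][:3,3]; q=c@K[n].T; return q[:,:2]/q[:,2:]
def onz(n,uv,z):
    uv=np.atleast_2d(uv).astype(float); r=np.c_[uv,np.ones(len(uv))]@np.linalg.inv(K[n]).T
    Rm=E[n][:3,:3];t=E[n][:3,3]; C=-Rm.T@t; d=r@Rm
    s=(z-C[2])/d[:,2]; return C+s[:,None]*d
def cloud(n,d):
    v,u=np.mgrid[:400,:640]; r=np.stack([u,v,np.ones_like(u)],-1)@np.linalg.inv(K[n]).T*d[...,None]
    return (r-E[n][:3,3])@E[n][:3,:3]
def crop(src,dst,x0,y0,x1,y1,f):
    im=cv2.imread(src)[y0:y1,x0:x1]; cv2.imwrite(dst,cv2.resize(im,None,fx=f,fy=f,interpolation=cv2.INTER_CUBIC))
E
python3 - <<'E'
from h import *
crop('pics/scene0.png','pics/s0c.png',225,180,425,300,4)
crop('pics/top0.png','pics/t0c.png',235,165,385,305,4)
print(onz('top',[[283,178],[249,209]],.002))
for n in('scene','top'):
    d=np.load(f'pics/{n}0_d.npy');P=cloud(n,d)
    for u,v in ([(245,262),(325,275),(400,260),(290,300)] if n=='scene' else [(270,195),(350,285),(320,225)]): print(n,u,v,P[v,u].round(4))
E
```

```text
[[0.62530482 0.04108365 0.002     ]
 [0.55201855 0.12107198 0.002     ]]
scene 245 262 [0.5656 0.0864 0.0032]
scene 325 275 [0.4556 0.0005 0.0022]
scene 400 260 [ 0.3933 -0.116   0.0031]
scene 290 300 [ 0.4654  0.0688 -0.0149]
top 270 195 [5.85e-01 7.20e-02 5.00e-04]
top 350 285 [ 0.3733 -0.1123  0.0011]
top 320 225 [ 5.118e-01 -4.560e-02  4.000e-04]
```

View pics/s0c.png

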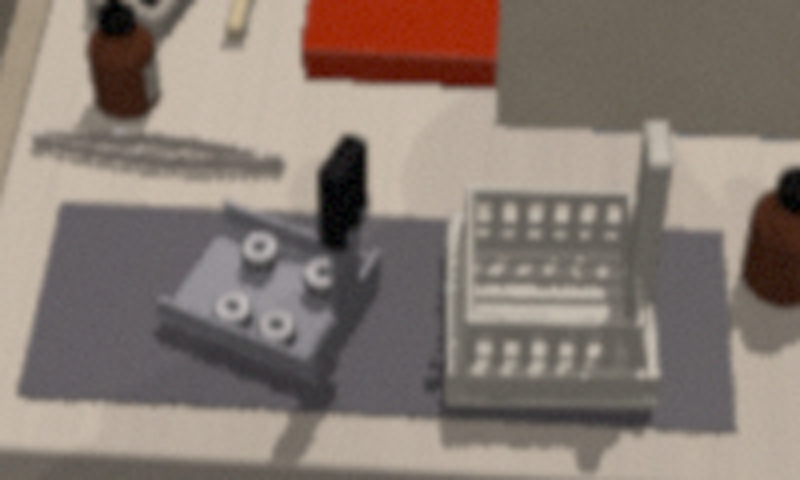

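View pics/t0c.png

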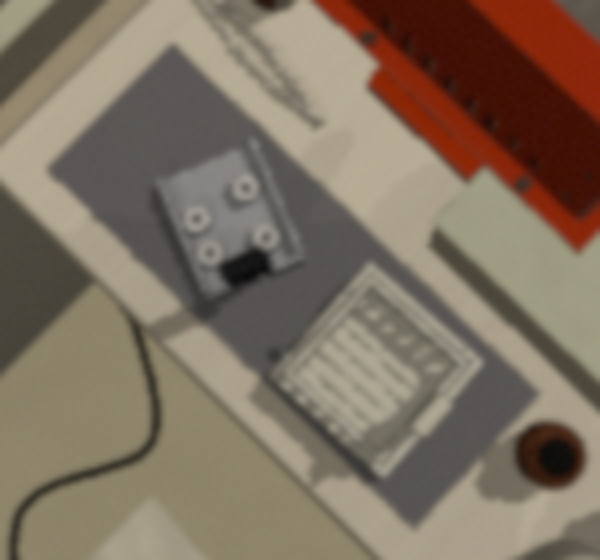

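```bash
python3 - <<'E'
from h import *
T=lambda *p:[[235+a/4,165+b/4] for a,b in p]
S=lambda *p:[[225+a/4,180+b/4] for a,b in p]
m=onz('top',T((172,45),(50,170),(415,527),(538,397)),.002)
ms=onz('scene',S((62,204),(20,397),(733,430),(722,232)),.002)
for q in(m,ms):
    print(q.round(4),np.linalg.norm(q-np.roll(q,-1,0),axis=1),q.mean(0)); dx=(q[0]+q[1]-q[2]-q[3]);print('yaw',np.degrees(np.arctan2(dx[1],dx[0])))
for n in('scene','top'):
    d=np.load(f'pics/{n}0_d.npy');P=cloud(n,d).reshape(-1,3)
    ctr=m.mean(0)
    k=(np.linalg.norm((P-ctr)[:,:2],axis=1)<.16)&(P[:,2]>.06)&(P[:,2]<.13)
    dx=(m[0]+m[1]-m[2]-m[3])[:2];dx/=np.linalg.norm(dx);dy=np.array([-dx[1],dx[0]])
    L=np.c_[(P-ctr)[:,:2]@dx,(P-ctr)[:,:2]@dy,P[:,2]]
    for name,kk in(('grip',k&(L[:,0]>-.03)&(abs(L[:,1])<.055)),('handle',k&(L[:,0]<-.03)&(abs(L[:,1])<.055))):
        q=P[kk];print(n,name,len(q),q.mean(0).round(4) if len(q) else '', q.min(0).round(3) if len(q) else '',q.max(0).round(3)if len(q) else '')
        # PCA horizontally
        if len(q)>5:
            c=np.cov(q[:,:2].T);w,v=np.linalg.eigh(c);print('  wide dir deg',np.degrees(np.arctan2(v[1,1],v[0,1])),np.sqrt(w))
            z=q[q[:,2]>.108];print('  top',len(z),z.mean(0) if len(z) else '')
E
```

```text
[[ 0.6298  0.053   0.002 ]
 [ 0.5556  0.1247  0.002 ]
 [ 0.3476 -0.086   0.002 ]
 [ 0.4194 -0.1582  0.002 ]] [0.10308625 0.29609218 0.10185117 0.29808002] [ 0.48810036 -0.01662934  0.002     ]
yaw 45.23672578175446
[[ 0.6287  0.0525  0.002 ]
 [ 0.5538  0.1251  0.002 ]
 [ 0.3471 -0.0859  0.002 ]
 [ 0.4203 -0.1598  0.002 ]] [0.10425946 0.29538988 0.10397566 0.29748665] [ 0.48747541 -0.0170264   0.002     ]
yaw 45.549494093105686
scene grip 325 [0.4862 0.0043 0.1   ] [ 0.48  -0.012  0.06 ] [0.498 0.015 0.12 ]
  wide dir deg 103.43175001687607 [0.00335423 0.00776359]
  top 130 [0.48802964 0.00235727 0.11542007]
scene handle 267 [ 0.4088 -0.089   0.0982] [ 0.401 -0.105  0.06 ] [ 0.424 -0.083  0.123]
  wide dir deg 145.03822967624566 [0.00304329 0.00694734]
  top 109 [ 0.41038706 -0.09122866  0.11760718]
top grip 97 [0.4882 0.0014 0.1105] [ 0.48  -0.011  0.073] [0.498 0.014 0.12 ]
  wide dir deg 111.79727662758032 [0.00379999 0.00740419]
  top 77 [0.48919706 0.00192908 0.11586619]
top handle 70 [ 0.4121 -0.0914  0.1151] [ 0.402 -0.102  0.065] [ 0.423 -0.082  0.123]
  wide dir deg 137.88131918657572 [0.00316222 0.00680675]
  top 62 [ 0.41188198 -0.09192115  0.11931479]
```

```bash
python3 - <<'E'
from h import *
crop('pics/scene0.png','pics/s0d.png',255,205,325,280,10)
crop('pics/top0.png','pics/t0d.png',265,190,325,250,10)
crop('pics/top0.png','pics/t0e.png',298,225,360,290,9)
crop('pics/scene0.png','pics/s0e.png',330,205,400,290,7)
E
```

```text
(no output)
```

View pics/s0d.png

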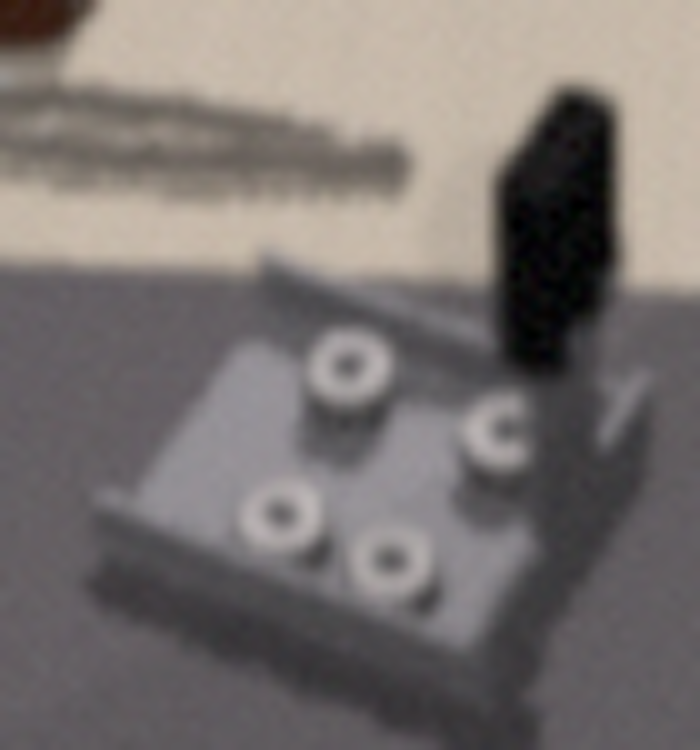

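View pics/t0d.png

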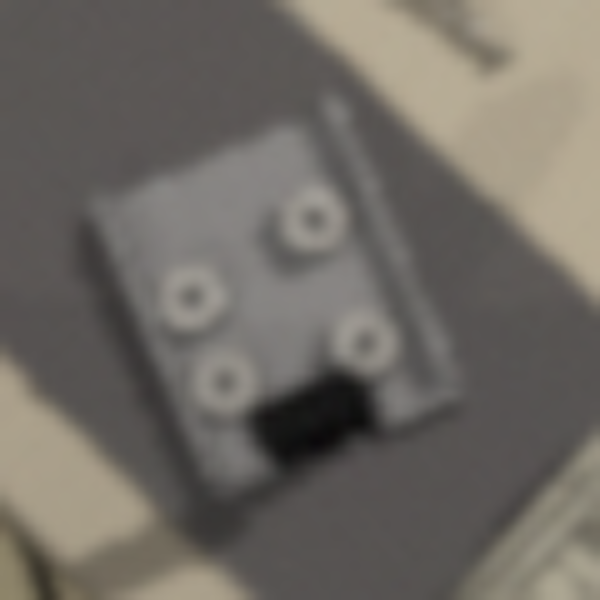

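View pics/t0e.png

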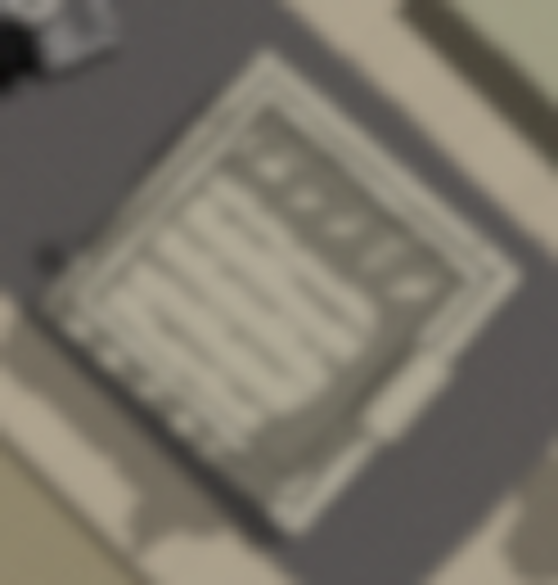

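View pics/s0e.png

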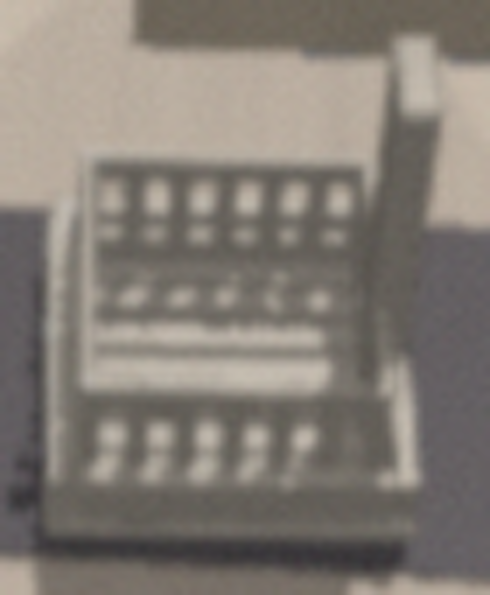

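```bash
cat >> h.py <<'E'
from scipy.optimize import least_squares
def Tpose(x,y,yaw,z,P):
    c,s=np.cos(yaw),np.sin(yaw);P=np.atleast_2d(P)/1000.
    return P@np.array([[c,s,0],[-s,c,0],[0,0,1]])+[x,y,z]
def fit(obs,z,x0):
    f=lambda p:np.concatenate([(proj(n,Tpose(*p,z,P))[0]-uv) for n,uv,P in obs])
    r=least_squares(f,x0,loss='soft_l1');return r.x,f(r.x).reshape(-1,2)
E
python3 - <<'E'
from h import *
def C(x0,y0,f): return lambda a,b:np.array([x0+(a+.5)/f-.5,y0+(b+.5)/f-.5])
td,sd,te,se=C(265,190,10),C(255,205,10),C(298,225,9),C(330,205,7)
ob=[('top',td(90,205),[39,30,16]),('top',td(330,97),[39,-30,16]),('top',td(460,400),[-37,-30,24]),('top',td(315,415),[-37,0,116]),
('scene',sd(97,495),[39,30,16]),('scene',sd(265,252),[39,-30,16]),('scene',sd(645,378),[-37,-30,24]),('scene',sd(590,100),[-37,-13,116]),('scene',sd(520,178),[-37,13,116])]
p,r=fit(ob,.002,[.53,.02,.3]);print('tray',p[:2].round(4),np.degrees(p[2]).round(2));print(r.round(2))
print('grip',Tpose(*p,.002,[-37,0,95]),'front',Tpose(*p,.002,[39,0,3]))
ob=[('top',te(268,50),[44,-44,15]),('top',te(522,272),[-44,-44,15]),('scene',se(42,490),[44,44,22]),('scene',se(418,485),[-44,44,22])]
ob=[('scene',se(418,485),[-44,44,22]),('scene',se(45,488),[44,44,22]),('top',te(522,272),[-44,-44,22]),('top',te(268,50),[44,-44,22]),('top',te(295,535),[-44,44,22]),('top',te(45,295),[44,44,22])]
p,r=fit(ob,.002,[.43,-.07,.8]);print('stand',p[:2].round(4),np.degrees(p[2]).round(2));print(r.round(2))
ob=[('scene',se(418,82),[-37,0,114]),('scene',se(90,158),[36,-36,44]),('scene',se(358,165),[-32.5,-36,44]),('scene',se(90,390),[36,36,44]),('top',te(430,377),[-37,0,114])]
p,r=fit(ob,.007,[.43,-.07,.8]);print('basket',p[:2].round(4),np.degrees(p[2]).round(2));print(r.round(2))
print('handle',Tpose(*p,.007,[-37,0,92]))
E
```

```text
tray [0.5227 0.0163] 22.79
[[ 0.88 -0.28]
 [ 0.75  0.22]
 [ 0.6  -0.41]
 [-0.14  0.15]
 [-0.75  0.79]
 [-0.14  0.54]
 [ 0.21 -0.12]
 [ 0.23 -1.36]
 [-0.47  2.32]]
grip [[0.48862552 0.00195677 0.097     ]] front [[0.5586914  0.03139777 0.005     ]]
stand [ 0.4382 -0.0656] 47.92
[[ 0.12  0.62]
 [-0.84 -0.42]
 [ 1.17 -0.15]
 [-0.01 -1.18]
 [ 0.73  0.6 ]
 [-0.95  0.97]]
basket [ 0.4355 -0.0661] 48.68
[[ 0.63 -1.22]
 [-1.38 -0.62]
 [ 0.77 -1.65]
 [-0.38  0.85]
 [-1.46  2.7 ]]
handle [[ 0.41105297 -0.09387264  0.099     ]]
```

Fitted poses, from both cameras:
- **Tray:** centre (0.523, 0.016), yaw 23°; its grip is at (0.4885, 0.002).
- **Basket:** centre about (0.436, -0.066), yaw about 48°; its handle is at about (0.411, -0.093).

Residuals are about 1 px (2 mm). Next I'll check obstacle heights around the work and start drawing the arm in.

```bash
python3 - <<'E'
from h import *
a=np.radians(45.4);c,s=np.cos(a),np.sin(a)
H=np.zeros((22,30))
for n in('scene','top'):
    d=np.load(f'pics/{n}0_d.npy');P=cloud(n,d).reshape(-1,3);P=P[d.ravel()>0]-[.4878,-.0168,0]
    x=P[:,0]*c+P[:,1]*s;y=-P[:,0]*s+P[:,1]*c
    i=np.floor((y+.22)/.02).astype(int);j=np.floor((x+.40)/.02).astype(int)
    k=(i>=0)&(i<22)&(j>=0)&(j<30)&(P[:,2]<.7)
    np.maximum.at(H,(i[k],j[k]),P[k,2])
print('cols x:',' '.join(f'{-400+20*j:4d}' for j in range(30)))
for i in range(22): print(f'{-220+20*i:5d} ',' '.join(f'{int(h*1000):4d}' for h in H[i]))
E
```

```text
cols x: -400 -380 -360 -340 -320 -300 -280 -260 -240 -220 -200 -180 -160 -140 -120 -100  -80  -60  -40  -20    0   20   40   60   80  100  120  140  160  180
 -220     0  209  474  483  480  480  481  480  474  384  291  288  284  280  274  435  434  434  434  434  435  434  434   12   12   20   19   18  399  410
 -200   190  470  476  479  484  482  482  484  476  385  292  288  284  280  276  434  434  434  434  434  434  435  435  260   12   20   20   19  399  410
 -180   461  471  476  479  484  482  482  484  478  384  292  289  284  280  275  434  434  430  429  429  430  434  435  266   11   20   21   20  399  487
 -160   461  462  462  478  481  482  481  482  475  386  293  288  284  280  275  435  434  430  430  430  429  435  434  304   12   14   15    2  533  500
 -140   387  371  449  452  392  390  389  388  387  385  292  290  285  281  276  434  435  430  430  431  430  435  434  308  302   43   76   43  534  409
 -120   387  373  451  452  391  390  390  389  386  385  292  287  283  279  273  435  434  434  434  434  434  434  435  267    1   41   72   41  399  410

[... 1811 characters left out ...]
 0    0    0    0    0    0    0    0    0    0    0    0    0    0    0
  140     0    0    1    3    0    0    0    0    0    0    0    0    0    0    0    0    0    0    0    0    0    0    0    0    0    0    0    0    0    0
  160     0    0    1    2    2    0    0    0    0    0    0    0    0    0    0    0    0    0    0    0    0    0    0    0    0    0    0    0    0    0
  180     0    0    0    0    2    2    0    0    0    0    0    0    0    0    0    0    0    0    0    0    0    0    0    0    0    0    0    0    0    0
  200     0    0    0    0    1    4    2    0    0    0    0    0    0    0    0    0    0    0    0    0    0    0    0    0    0    0    0    0    0    0
```

apply_moves(
  plan=[
    [0,-1,0,0,0,0,1],
    [0,-1,0,0,0,0,1],
    [0,-1,0,0,0,0,1],
    [0,-1,0,0,0,0,1],
    [0,-1,0,0,0,0,1],
    [0,-1,0,0,0,0,1],
    [0,-1,0,0,0,0,1],
    [0,-1,0,0,0,0,1],
  ],
  force=60,
)

```text
t: 0.77
tool_pos: [0.085, 0.3741, 0.2273]
eef_rot: [0.702, 0.076, 0.703, -0.082]
force: [0.1, -0.4, -0.1]
grip_width: 0.999
```

```bash
cat > st.py <<'E'
from station import arm
import json,numpy as np
from scipy.spatial.transform import Rotation as R
s=arm.read_state()
q=s['eef_rot'];M=R.from_quat([q[1],q[2],q[3],q[0]]).as_matrix()
open('states.jsonl','a').write(json.dumps([list(map(float,s[k])) for k in('qpos','tool_pos','eef_rot')])+'\n')
print('t',s['t'],'q',s['qpos'].round(3),'p',s['tool_pos'].round(4),'\nx',M[:,0].round(3),'y',M[:,1].round(3),'psi',np.degrees(np.arctan2(M[1,1],M[0,1])).round(1),'F',s['force'].round(1),'g',round(float(s['grip_width']),3))
E
python3 st.py
```

```text
t 0.7667 q [ 1.252 -0.074  1.947 -0.     1.276 -0.095] p [0.085  0.3741 0.2273] 
x [-0.002 -0.007 -1.   ] y [ 0.222  0.975 -0.008] psi 77.2 F [ 0.1 -0.4 -0.1] g 0.999
```

apply_moves(
  plan=[
    [0,0,1,0.75,0,0,1],
    [0,0,1,0.75,0,0,1],
    [0,0,1,0.75,0,0,1],
    [0,0,1,0.75,0,0,1],
    [0,0,1,0.75,0,0,1],
    [0,0,1,0.75,0,0,1],
    [0,0,1,0.75,0,0,1],
    [0,0,1,0.75,0,0,1],
  ],
)

```text
t: 1.43
tool_pos: [0.2327, 0.3048, 0.2268]
eef_rot: [0.669, 0.224, 0.67, -0.23]
force: [0.0, -0.3, 0.2]
grip_width: 0.999
```

```bash
python3 st.py
```

```text
t 1.4333 q [ 0.825 -0.073  1.948 -0.003  1.275 -0.091] p [0.2327 0.3048 0.2268] 
x [-0.003 -0.008 -1.   ] y [ 0.609  0.793 -0.008] psi 52.5 F [ 0.  -0.3  0.2] g 0.999
```

apply_moves(
  plan=[
    [0,0,1,0.7,0,0,1],
    [0,0,1,0.7,0,0,1],
    [0,0,1,0.7,0,0,1],
    [0,0,1,0.7,0,0,1],
    [0,0,1,0.7,0,0,1],
    [0,0,1,0.7,0,0,1],
    [0,0,1,0.7,0,0,1],
    [0,0,1,0.7,0,0,1],
  ],
)

```text
t: 2.1
tool_pos: [0.3441, 0.1803, 0.2259]
eef_rot: [0.609, 0.355, 0.609, -0.363]
force: [-0.1, 0.7, 0.7]
grip_width: 0.999
```

```bash
python3 st.py
```

```text
t 2.1 q [ 0.392 -0.059  1.936 -0.007  1.274 -0.111] p [0.3441 0.1803 0.2259] 
x [-0.006 -0.01  -1.   ] y [ 0.875  0.484 -0.01 ] psi 28.9 F [-0.1  0.7  0.7] g 0.999
```

```bash
cat > kin.py <<'E'
import numpy as np,json
from scipy.spatial.transform import Rotation as R
from scipy.optimize import least_squares
def rot(q,sg=1): # tool rotation
    A=R.from_euler('z',q[0])*R.from_euler('y',q[1]+q[2])*R.from_euler('z',q[3]*sg)*R.from_euler('y',q[4])*R.from_euler('z',q[5])
    # flange z -> tool x ; flange -x -> tool y ; 
    B=np.array([[0,-1,0],[0,0,-1],[1,0,0]],float) # columns tool axes in flange frame
    return A.as_matrix()@B
def fk(q,P):
    h,L2,a3,L3,off,L6=P
    p=np.array([0,off,h])+R.from_euler('y',q[1]).apply([0,0,L2])+R.from_euler('y',q[1]+q[2]).apply([a3,0,L3])
    return R.from_euler('z',q[0]).apply(p)+L6*rot(q)[:,0]
def load():
    S=[json.loads(l) for l in open('states.jsonl')]
    S.append([[1.28040120e+00,3.00461234e-01,1.52161356e+00,1.12641516e-05,1.32072166e+00,-6.65998373e-02],[0.12199057,0.53604284,0.230713],[0.70260493,0.07854138,0.70276365,-0.07937769]])
    return S
def cal():
    S=load();w=np.array([.3,.4,0,.4,.03,.3])
    f=lambda P:np.r_[np.concatenate([fk(s[0],P)-s[1] for s in S])*1000,(P-w)*.3]
    r=least_squares(f,w);return r.x,r.fun
E
python3 - <<'E'
from kin import *
P,f=cal();print(P.round(4),f.round(1))
for s in load():
    q=s[2];M=R.from_quat([q[1],q[2],q[3],q[0]]).as_matrix();print(np.degrees(R.from_matrix(M.T@rot(s[0])).magnitude()),end=' ')
E
```

```text
[0.2216 0.4242 0.0409 0.4475 0.0366 0.2452] [-0.  0. -0.  0. -0. -0.  0. -0. -0. -0.  0.  0. -0.  0.  0.  0.  0. -0.]
2.6267218029118747e-14 2.224957008286465e-14 1.9031015355788258e-14 1.0834486875657803e-06
```

apply_moves(
  plan=[
    [0,0.25,1,0.5,0,0,1],
    [0,0.25,1,0.5,0,0,1],
    [0,0.25,1,0.5,0,0,1],
    [0,0.25,1,0,0,0,1],
    [0,0.25,1,0,0,0,1],
    [0,0.25,1,0,0,0,1],
    [0,0.25,1,0,0,0,1],
    [0,0.25,1,0,0,0,1],
  ],
)

```text
t: 2.77
tool_pos: [0.4488, 0.0427, 0.2251]
eef_rot: [0.587, 0.389, 0.588, -0.398]
force: [0.1, 0.5, 0.9]
grip_width: 1.001
```

```bash
python3 st.py; cat > d.py <<'E'
import sys,numpy as np
from station import arm
from scipy.spatial.transform import Rotation as R
# args: target xyz, yaw of tool y (deg), tilt about tool z (deg)
x,y,z,psi,th=map(float,sys.argv[1:6])
s=arm.read_state();q=s['eef_rot'];M=R.from_quat([q[1],q[2],q[3],q[0]]).as_matrix()
c,sn=np.cos(np.radians(psi)),np.sin(np.radians(psi))
T=np.array([[0,c,sn],[0,sn,-c],[-1,0,0]],float)@R.from_euler('z',th,degrees=True).as_matrix()
print('shift(2cm)',(M.T@(np.array([x,y,z])-s['tool_pos'])/.02).round(2),'rot(4deg)',(np.degrees(R.from_matrix(M.T@T).as_rotvec())/4).round(2))
E
python3 d.py .4885 .002 .078 22.8 0
```

```text
t 2.7667 q [ 0.019  0.088  1.789 -0.01   1.274 -0.369] p [0.4488 0.0427 0.2251] 
x [-0.009 -0.01  -1.   ] y [ 0.925  0.38  -0.012] psi 22.4 F [0.1 0.5 0.9] g 1.001
shift(2cm) [7.36 1.15 2.59] rot(4deg) [-0.11  0.08  0.17]
```

apply_moves(
  plan=[
    [0,0.4,0.9,-0.1,0.08,0.17,1],
    [0,0.4,0.9,0,0,0,1],
    [0,0.35,0.8,0,0,0,1],
    [0,0,0,0,0,0,1],
    [1,0,0,0,0,0,1],
    [1,0,0,0,0,0,1],
    [0.5,0,0,0,0,0,1],
    [0,0,0,0,0,0,1],
  ],
)

```text
t: 3.43
tool_pos: [0.4921, -0.0015, 0.1718]
eef_rot: [0.587, 0.392, 0.589, -0.393]
force: [-0.9, 0.2, -1.0]
grip_width: 1.003
```

```bash
python3 st.py; python3 d.py .4885 .002 .078 22.8 0; python3 - <<'E'
from station import arm
import cv2
p,d=arm.capture('scene');cv2.imwrite('pics/s1.png',p[:,:,::-1])
from h import crop
crop('pics/s1.png','pics/s1c.png',215,130,375,290,4)
E
```

```text
t 3.4333 q [-0.078  0.233  1.751  0.     1.159 -0.471] p [ 0.4921 -0.0015  0.1718] 
x [-0.002  0.    -1.   ] y [ 0.924  0.383 -0.002] psi 22.5 F [-0.9  0.2 -1. ] g 1.003
shift(2cm) [ 4.69 -0.09 -0.23] rot(4deg) [-0.07 -0.02  0.03]
```

View pics/s1c.png

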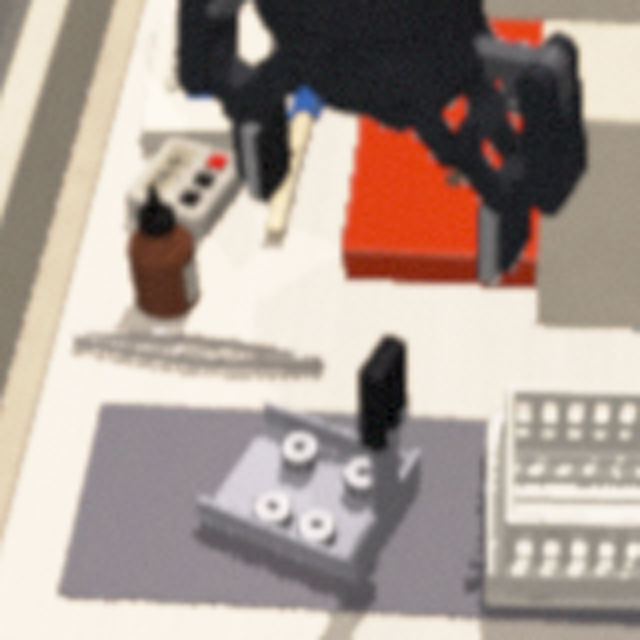

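The open fingers, at about (260,180) and (490,260) in the crop, straddle the grip's axis, so I'll go down.

apply_moves(
  plan=[
    [0,-0.09,-0.23,-0.07,0,0,1],
    [1,0,0,0,0,0,1],
    [1,0,0,0,0,0,1],
    [1,0,0,0,0,0,1],
    [1,0,0,0,0,0,1],
    [0.5,0,0,0,0,0,1],
    [0,0,0,0,0,0,1],
    [0,0,0,0,0,0,1],
  ],
)

```text
t: 4.15
tool_pos: [0.4913, 0.0049, 0.0883]
eef_rot: [0.593, 0.392, 0.586, -0.388]
force: [0.7, 0.5, 0.6]
grip_width: 0.998
```

```bash
python3 st.py; python3 d.py .4885 .002 .078 22.8 0
```

```text
t 4.15 q [-0.065  0.342  1.833  0.     0.956 -0.467] p [0.4913 0.0049 0.0883] 
x [ 0.011 -0.    -1.   ] y [0.92  0.392 0.01 ] psi 23.1 F [0.7 0.5 0.6] g 0.998
shift(2cm) [ 0.52 -0.19  0.07] rot(4deg) [ 0.06  0.07 -0.14]
```

Set the grip, starting soft so the fingers centre on it.

apply_moves(
  plan=[
    [0.4,-0.19,0.07,0.06,0.07,-0.14,1],
    [0.1,0,0,0,0,0,1],
    [0,0,0,0,0,0,-1],
    [0,0,0,0,0,0,-1],
    [0,0,0,0,0,0,-1],
    [0,0,0,0,0,0,-1],
    [0,0,0,0,0,0,-1],
    [0,0,0,0,0,0,-1],
  ],
  force=60,
)

```text
t: 4.82
tool_pos: [0.4904, 0.0017, 0.0821]
eef_rot: [0.591, 0.392, 0.587, -0.39]
force: [0.2, 1.5, -0.5]
grip_width: 0.143
```

```bash
python3 st.py; python3 d.py .4885 .002 .078 22.8 0
```

```text
t 4.8167 q [-0.071  0.352  1.836  0.     0.947 -0.469] p [0.4904 0.0017 0.0821] 
x [ 0.006 -0.    -1.   ] y [0.922 0.387 0.005] psi 22.8 F [ 0.2  1.5 -0.5] g 0.143
shift(2cm) [ 0.2  -0.08 -0.05] rot(4deg) [-0.    0.03 -0.08]
```

The grip reads 12.2 mm, which matches the block. I'll lift gently and tip the front slightly up for transport.

apply_moves(
  plan=[
    [-0.2,0,0,0,0,0,-1],
    [-0.5,0,0,0,0,0,-1],
    [-0.8,0,0,0,0,0.15,-1],
    [-1,0,0,0,0,0.3,-1],
    [-1,0,0,0,0,0.3,-1],
    [-1,0,0,0,0,0.3,-1],
    [-0.7,0,0,0,0,0.3,-1],
    [-0.3,0,0,0,0,0.1,-1],
  ],
)

```text
t: 5.48
tool_pos: [0.4847, 0.0008, 0.1988]
eef_rot: [0.609, 0.422, 0.568, -0.359]
force: [-1.0, -0.0, -1.8]
grip_width: 0.132
```

```bash
python3 st.py; python3 - <<'E'
from station import arm
import cv2
p,d=arm.capture('scene');cv2.imwrite('pics/s2.png',p[:,:,::-1])
from h import crop
crop('pics/s2.png','pics/s2c.png',215,110,375,290,3)
from kin import *
P,f=cal();print(P.round(4),abs(f[:-6]).max())
E
```

```text
t 5.4833 q [-0.1    0.134  1.805  0.056  1.11  -0.521] p [0.4847 0.0008 0.1988] 
x [ 0.098  0.041 -0.994] y [0.916 0.386 0.106] psi 22.9 F [-1.  -0.  -1.8] g 0.132
[0.2212 0.4242 0.0409 0.4475 0.0366 0.2448] 0.0001014735835913605
```

View pics/s2c.png

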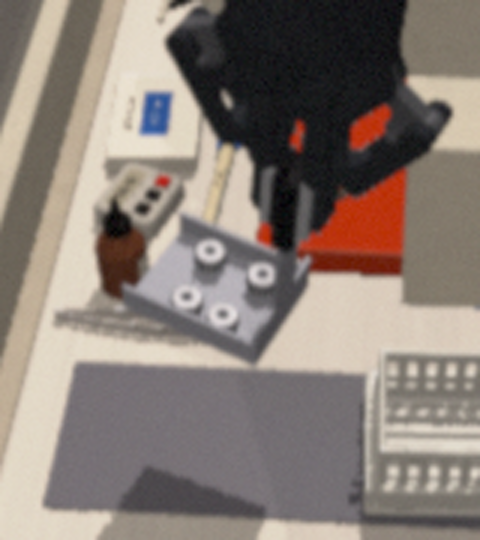

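The tray is held with all four nuts on it, in the crop at about (210,250), (260,275), (187,297) and (222,315). Next is reachability for the pour.

```bash
cat > plan.py <<'E'
from kin import *
P,_=cal()
lo=np.array([-3.03,-.79,.23,-1.04,0,-2.55]);hi=np.array([3.03,2.21,2.52,4.18,3.07,2.55])
def ik(p,T,q0):
    f=lambda q:np.r_[(fk(q,P)-p)*10,R.from_matrix(T.T@rot(q)).as_rotvec()]
    r=least_squares(f,np.clip(q0,lo+.01,hi-.01),bounds=(lo,hi));return r.x,np.linalg.norm(r.fun)
def Ttool(psi,th):
    c,s=np.cos(np.radians(psi)),np.sin(np.radians(psi))
    return np.array([[0,c,s],[0,s,-c],[-1,0,0]],float)@R.from_euler('z',th,degrees=True).as_matrix()
# tool frame: x down -> tray -z ; y -> tray x ; z -> tray -y
def tcp_for_front(F,psi,th):
    T=Ttool(psi,th); return F-T@np.array([.077,.076,0]),T   # front = 77mm further along tool x, 76 along tool y
def wrist(q):
    h,L2,a3,L3,off,L6=P
    return fk(q,P)-L6*rot(q)[:,0]
E
python3 - <<'E'
from plan import *
b=np.array([.4365,-.0655]);S=load()[-2][0]
for yaw in(-132,-145,-160,-170,-180+360,200-360+40-40):
    e=np.array([np.cos(np.radians(yaw)),np.sin(np.radians(yaw))])
    q=np.array(S)
    # gradually turn from current
    p0=fk(q,P)
    for k in np.linspace(0,1,12):
        y=22.8+k*((yaw if yaw<0 else yaw-360)-22.8)
        F=np.r_[b-.014*e,.10]
        p,T=tcp_for_front(F,y if k==1 else y,6)
        p=p0+(p-p0)*k
        q,er=ik(p,T,q)
    for th in(6,-10,-25,-40,-45):
        p,T=tcp_for_front(np.r_[b-.014*e,.066],yaw,th);q,er=ik(p,T,q)
        print(yaw,th,'err%.4f'%er,q.round(2),'tcp',p.round(3),'wr',wrist(q).round(3))
E
```

```text
-132 6 err0.0000 [-0.02  0.34  1.71 -0.09  1.16  2.32] tcp [0.502 0.007 0.135] wr [0.519 0.026 0.378]
-132 -10 err0.0000 [-0.17  0.19  1.86  0.17  1.01  2.05] tcp [ 0.487 -0.009  0.155] wr [ 0.459 -0.041  0.396]
-132 -25 err0.0000 [-0.34  0.1   1.98  0.5   0.95  1.69] tcp [ 0.47  -0.028  0.168] wr [ 0.401 -0.105  0.39 ]
-132 -40 err0.0000 [-0.54  0.08  2.08  0.84  1.01  1.29] tcp [ 0.452 -0.049  0.174] wr [ 0.346 -0.166  0.361]
-132 -45 err0.0000 [-0.61  0.09  2.11  0.93  1.06  1.17] tcp [ 0.445 -0.056  0.174] wr [ 0.33  -0.184  0.347]
-145 6 err0.0000 [-0.06  0.37  1.66 -0.07  1.19  2.5 ] tcp [ 0.516 -0.01   0.135] wr [0.537 0.005 0.378]
-145 -10 err0.0000 [-0.18  0.2   1.84  0.15  0.98  2.28] tcp [ 0.498 -0.022  0.155] wr [ 0.464 -0.047  0.396]
-145 -25 err0.0000 [-0.33  0.08  2.    0.47  0.85  1.92] tcp [ 0.478 -0.037  0.168] wr [ 0.393 -0.096  0.39 ]
-145 -40 err0.0000 [-0.52  0.01  2.15  0.88  0.85  1.46] tcp [ 0.455 -0.052  0.174] wr [ 0.326 -0.143  0.361]
-145 -45 err0.0000 [-0.58  0.01  2.19  1.01  0.89  1.3 ] tcp [ 0.447 -0.058  0.174] wr [ 0.306 -0.157  0.347]
-160 6 err0.1
[... 1473 characters left out ...]
59 -0.066  0.174] wr [ 0.302 -0.065  0.361]
180 -45 err0.0000 [-0.36 -0.14  2.33  0.92  0.32  1.98] tcp [ 0.45  -0.066  0.174] wr [ 0.277 -0.066  0.347]
-160 6 err0.1185 [-0.14  0.4   1.63  0.03  1.2   2.55] tcp [ 0.528 -0.032  0.135] wr [ 0.548 -0.043  0.378]
-160 -10 err0.0000 [-0.19  0.21  1.83  0.11  0.95  2.54] tcp [ 0.507 -0.04   0.155] wr [ 0.467 -0.054  0.396]
-160 -25 err0.0000 [-0.31  0.06  2.03  0.39  0.74  2.24] tcp [ 0.484 -0.048  0.168] wr [ 0.387 -0.084  0.39 ]
-160 -40 err0.0000 [-0.46 -0.05  2.21  0.87  0.65  1.71] tcp [ 0.458 -0.058  0.174] wr [ 0.31  -0.112  0.361]
-160 -45 err0.0000 [-0.52 -0.07  2.27  1.06  0.66  1.49] tcp [ 0.449 -0.061  0.174] wr [ 0.286 -0.12   0.347]
```

apply_moves(
  plan=[
    [0,-0.06,-0.2,0,0,0,-1],
    [0,-0.14,-0.4,0.1,-0.01,0,-1],
    [0,-0.2,-0.58,0.2,-0.02,0,-1],
    [0,-0.2,-0.6,0.3,-0.03,0,-1],
    [0,-0.18,-0.5,0.4,-0.04,0,-1],
    [0,-0.12,-0.35,0.5,-0.05,0,-1],
    [0,-0.05,-0.2,0.6,-0.06,0,-1],
    [0,0,0,0.7,-0.08,0,-1],
  ],
)

```text
t: 6.2
tool_pos: [0.4399, 0.0514, 0.1906]
eef_rot: [0.566, 0.474, 0.525, -0.423]
force: [0.1, -0.5, -1.7]
grip_width: 0.131
```

```bash
python3 st.py
```

```text
t 6.2 q [ 0.024  0.051  1.916  0.019  1.084 -0.178] p [0.4399 0.0514 0.1906] 
x [ 0.09   0.019 -0.996] y [0.977 0.191 0.092] psi 11.1 F [ 0.1 -0.5 -1.7] g 0.131
```

apply_moves(
  plan=[
    [0,0,0,0.8,-0.09,0,-1],
    [0,0,0,0.9,-0.1,0,-1],
    [0,0,0,0.95,-0.1,0,-1],
    [0,0,0,0.95,-0.1,0,-1],
    [0,0,0,0.95,-0.1,0,-1],
    [0,0,0,0.95,-0.1,0,-1],
    [0,0,0,0.95,-0.1,0,-1],
    [0,0,0,0.95,-0.1,0,-1],
  ],
)

```text
t: 6.87
tool_pos: [0.4325, 0.0559, 0.1816]
eef_rot: [0.43, 0.59, 0.38, -0.568]
force: [-0.7, 0.1, -2.7]
grip_width: 0.132
```

```bash
python3 st.py; python3 d.py .445 .045 .205 -50 6
```

```text
t 6.8667 q [ 0.069  0.064  1.924 -0.05   1.09   0.441] p [0.4325 0.0559 0.1816] 
x [ 0.066 -0.04  -0.997] y [ 0.937 -0.342  0.076] psi -20.0 F [-0.7  0.1 -2.7] g 0.132
shift(2cm) [-1.1   0.86  0.31] rot(4deg) [ 7.46 -0.47  0.35]
```

apply_moves(
  plan=[
    [-0.1,0.05,0,0.95,-0.08,0.05,-1],
    [-0.15,0.05,0,0.95,-0.08,0.05,-1],
    [-0.15,0.05,0,0.95,-0.08,0.05,-1],
    [-0.15,0.05,0,0.95,-0.08,0.05,-1],
    [-0.15,0.05,0,0.95,-0.08,0.05,-1],
    [-0.15,0.05,0,0.95,-0.08,0.05,-1],
    [-0.15,0.05,0,0.95,-0.09,0.05,-1],
    [-0.15,0.05,0,0.95,-0.09,0.05,-1],
  ],
)

```text
t: 7.53
tool_pos: [0.4306, 0.0567, 0.1965]
eef_rot: [0.267, 0.67, 0.192, -0.665]
force: [0.3, 0.3, -1.4]
grip_width: 0.126
```

```bash
python3 st.py; python3 d.py .445 .045 .205 -80 6
```

```text
t 7.5333 q [ 0.104  0.063  1.89  -0.111  1.16   1.057] p [0.4306 0.0567 0.1965] 
x [ 0.041 -0.098 -0.994] y [ 0.612 -0.784  0.102] psi -52.1 F [ 0.3  0.3 -1.4] g 0.126
shift(2cm) [-0.34  0.95 -0.2 ] rot(4deg) [ 6.95 -0.33 -0.07]
```

apply_moves(
  plan=[
    [-0.15,0,0,0.95,-0.1,0.05,-1],
    [-0.15,0,0,0.95,-0.1,0.05,-1],
    [-0.15,0,0,0.95,-0.1,0.05,-1],
    [-0.15,0,0,0.95,-0.1,0.05,-1],
    [-0.15,0,0,0.95,-0.1,0.05,-1],
    [-0.15,0,0,0.95,-0.1,0.05,-1],
    [-0.15,0,0,0.95,-0.1,0.05,-1],
    [-0.15,0,0,0.95,-0.1,0.05,-1],
  ],
)

```text
t: 8.2
tool_pos: [0.4237, 0.0634, 0.2126]
eef_rot: [-0.088, -0.695, 0.017, 0.714]
force: [0.5, 0.3, -1.1]
grip_width: 0.134
```

```bash
python3 st.py; python3 d.py .5 -.006 .18 -138 6
```

```text
t 8.2 q [ 0.146  0.073  1.842 -0.153  1.271  1.665] p [0.4237 0.0634 0.2126] 
x [-0.019 -0.15  -0.989] y [ 0.101 -0.984  0.147] psi -84.1 F [ 0.5  0.3 -1.1] g 0.134
shift(2cm) [ 2.06  3.56 -3.51] rot(4deg) [13.35 -1.24 -0.8 ]
```

apply_moves(
  plan=[
    [0,0.05,0,0.95,-0.11,-0.06,-1],
    [0,0.05,0,0.95,-0.11,-0.06,-1],
    [0,0.05,0,0.95,-0.11,-0.06,-1],
    [0,0.05,0,0.95,-0.1,-0.06,-1],
    [0,0,0,0.95,-0.1,-0.06,-1],
    [0,0,0,0.95,-0.1,-0.06,-1],
    [0,0,-0.1,0.9,-0.09,-0.06,-1],
    [0,0,-0.2,0.8,-0.08,-0.05,-1],
  ],
)

```text
t: 8.87
tool_pos: [0.4233, 0.0614, 0.2051]
eef_rot: [0.111, -0.667, 0.202, 0.709]
force: [0.6, -0.1, -2.2]
grip_width: 0.132
```

```bash
python3 st.py; python3 d.py .5 -.006 .18 -138 6
```

```text
t 8.8667 q [ 0.116  0.111  1.818 -0.104  1.313  2.166] p [0.4233 0.0614 0.2051] 
x [-0.086 -0.112 -0.99 ] y [-0.427 -0.894  0.138] psi -115.5 F [ 0.6 -0.1 -2.2] g 0.132
shift(2cm) [ 1.29  1.2  -4.95] rot(4deg) [ 5.57 -0.26 -0.55]
```

apply_moves(
  plan=[
    [0.05,0.1,-0.35,0.6,-0.03,-0.05,-1],
    [0.1,0.12,-0.5,0.45,-0.03,-0.05,-1],
    [0.1,0.15,-0.6,0.35,-0.02,-0.04,-1],
    [0.1,0.15,-0.7,0.3,-0.02,-0.04,-1],
    [0.1,0.15,-0.7,0.3,-0.02,-0.03,-1],
    [0.1,0.15,-0.6,0.3,-0.02,-0.03,-1],
    [0.1,0.1,-0.45,0.3,-0.02,-0.03,-1],
    [0.05,0.05,-0.25,0.3,-0.02,-0.02,-1],
  ],
)

```text
t: 9.53
tool_pos: [0.4852, -0.0046, 0.1862]
eef_rot: [0.191, -0.646, 0.271, 0.688]
force: [-0.2, 0.4, -2.3]
grip_width: 0.128
```

```bash
python3 st.py; python3 d.py .5 -.006 .18 -138 6;  python3 - <<'E'
from station import arm
import cv2,numpy as np
p,d=arm.capture('scene');cv2.imwrite('pics/s3.png',p[:,:,::-1])
from h import crop
crop('pics/s3.png','pics/s3c.png',215,60,425,290,3)
E
```

```text
t 9.5333 q [-0.039  0.253  1.695 -0.095  1.285  2.229] p [ 0.4852 -0.0046  0.1862] 
x [-0.094 -0.087 -0.992] y [-0.612 -0.78   0.127] psi -128.1 F [-0.2  0.4 -2.3] g 0.128
shift(2cm) [ 0.24 -0.44 -0.63] rot(4deg) [ 2.45 -0.   -0.34]
```

View pics/s3c.png

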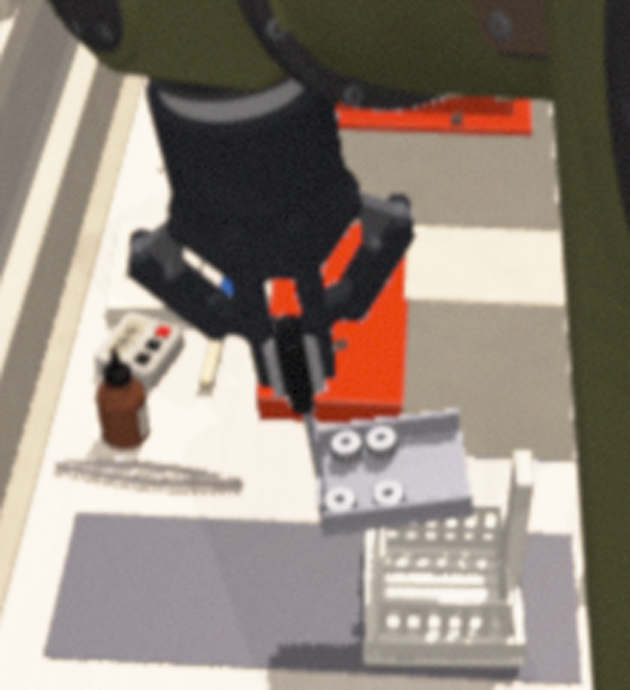

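```bash
cat > pf.py <<'E'
from plan import *; import sys,subprocess
fx,fy,fz,psi=map(float,sys.argv[1:5])
s=load()[-2]; q=s[2];M=R.from_quat([q[1],q[2],q[3],q[0]]).as_matrix()
print('front now',(np.array(s[1])+M@[.077,.076,0]).round(4))
prev=(np.array(s[1]),M)
for th in map(float,sys.argv[5:]):
    p,T=tcp_for_front(np.array([fx,fy,fz]),psi,th)
    print(th,p.round(4),'from prev: shift',(prev[1].T@(p-prev[0])/.02).round(2),'rot',(np.degrees(R.from_matrix(prev[1].T@T).as_rotvec())/4).round(2))
    prev=(p,T)
E
python3 pf.py .4459 -.0551 .075 -132 -5 -10 -15 -20 -25 -30 -35 -40
```

```text
front now [ 0.4315 -0.0706  0.1194]
-5.0 [ 0.4921 -0.0038  0.1583] from prev: shift [ 1.35 -0.41 -0.27] rot [ 0.94  0.26 -3.08]
-10.0 [ 0.487  -0.0094  0.164 ] from prev: shift [-0.32  0.35  0.  ] rot [ 0.   -0.   -1.25]
-15.0 [ 0.4817 -0.0154  0.169 ] from prev: shift [-0.32  0.35 -0.  ] rot [ 0.    0.   -1.25]
-20.0 [ 0.4761 -0.0216  0.1733] from prev: shift [-0.32  0.35  0.  ] rot [-0.    0.   -1.25]
-25.0 [ 0.4702 -0.0281  0.1769] from prev: shift [-0.32  0.35 -0.  ] rot [ 0.   -0.   -1.25]
-30.0 [ 0.4642 -0.0348  0.1797] from prev: shift [-0.32  0.35 -0.  ] rot [-0.    0.   -1.25]
-35.0 [ 0.458  -0.0417  0.1817] from prev: shift [-0.32  0.35  0.  ] rot [ 0.    0.   -1.25]
-40.0 [ 0.4517 -0.0486  0.1828] from prev: shift [-0.32  0.35 -0.  ] rot [-0.   -0.   -1.25]
```

apply_moves(
  plan=[
    [0.1,-0.03,-0.03,0.1,0.03,-0.25,-1],
    [0.2,-0.06,-0.04,0.15,0.04,-0.45,-1],
    [0.25,-0.07,-0.05,0.18,0.05,-0.6,-1],
    [0.25,-0.07,-0.05,0.18,0.05,-0.6,-1],
    [0.25,-0.07,-0.05,0.15,0.04,-0.55,-1],
    [0.2,-0.06,-0.03,0.1,0.03,-0.4,-1],
    [0.1,-0.03,-0.02,0.05,0.02,-0.2,-1],
    [0,0,0,0,0,0,-1],
  ],
)

```text
t: 10.25
tool_pos: [0.4935, -0.0016, 0.1577]
eef_rot: [-0.288, 0.672, -0.222, -0.645]
force: [-0.8, 0.0, -1.1]
grip_width: 0.134
```

```bash
python3 st.py; python3 pf.py .4459 -.0551 .070 -132 -5 -10 ;  python3 - <<'E'
from station import arm
import cv2,numpy as np
p,d=arm.capture('scene');cv2.imwrite('pics/s4.png',p[:,:,::-1])
from h import crop
crop('pics/s4.png','pics/s4c.png',265,130,425,290,4)
E
```

```text
t 10.25 q [-0.118  0.218  1.809  0.093  1.055  2.148] p [ 0.4935 -0.0016  0.1577] 
x [ 0.069  0.073 -0.995] y [-0.669 -0.736 -0.101] psi -132.3 F [-0.8  0.  -1.1] g 0.134
front now [ 0.448  -0.052   0.0734]
-5.0 [ 0.4921 -0.0038  0.1533] from prev: shift [ 0.2   0.15 -0.02] rot [-0.07 -0.04  0.19]
-10.0 [ 0.487  -0.0094  0.159 ] from prev: shift [-0.32  0.35  0.  ] rot [ 0.   -0.   -1.25]
```

View pics/s4c.png

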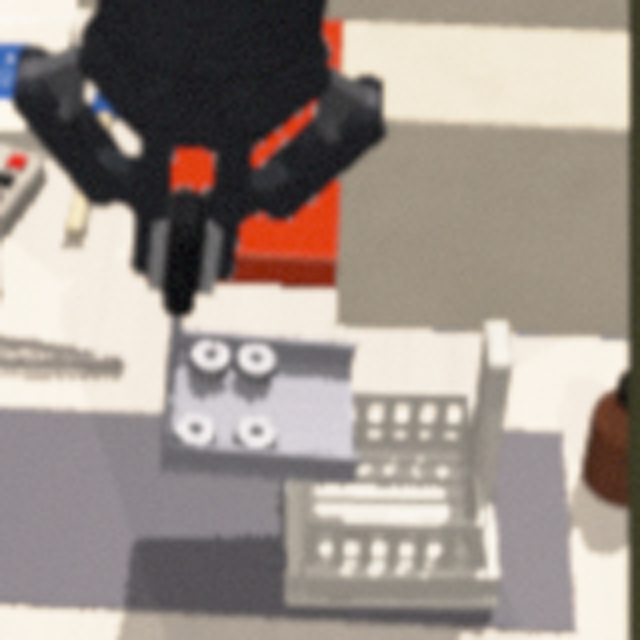

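apply_moves(
  plan=[
    [0.0,0.15,0,0,0,-0.2,-1],
    [-0.05,0.15,0,0,0,-0.3,-1],
    [-0.08,0.1,0,0,0,-0.3,-1],
    [-0.08,0.09,0,0,0,-0.3,-1],
    [-0.08,0.09,0,0,0,-0.3,-1],
    [-0.08,0.09,0,0,0,-0.3,-1],
    [-0.08,0.09,0,0,0,-0.3,-1],
    [-0.08,0.09,0,0,0,-0.3,-1],
  ],
)

```text
t: 10.97
tool_pos: [0.4806, -0.0149, 0.1678]
eef_rot: [-0.338, 0.69, -0.162, -0.619]
force: [0.3, 0.1, -2.3]
grip_width: 0.133
```

```bash
python3 st.py; python3 pf.py .4459 -.0551 .070 -132 -20 -25 ;  python3 - <<'E'
from station import arm
import cv2,numpy as np
p,d=arm.capture('scene');cv2.imwrite('pics/s5.png',p[:,:,::-1])
from h import crop
crop('pics/s5.png','pics/s5c.png',265,130,425,290,4)
E
```

```text
t 10.9667 q [-0.225  0.136  1.901  0.28   0.985  1.935] p [ 0.4806 -0.0149  0.1678] 
x [ 0.182  0.194 -0.964] y [-0.643 -0.718 -0.266] psi -131.8 F [ 0.3  0.1 -2.3] g 0.133
front now [ 0.4457 -0.0545  0.0733]
-20.0 [ 0.4761 -0.0216  0.1683] from prev: shift [-0.13  0.38 -0.06] rot [ 0.04 -0.07 -1.14]
-25.0 [ 0.4702 -0.0281  0.1719] from prev: shift [-0.32  0.35 -0.  ] rot [ 0.   -0.   -1.25]
```

View pics/s5c.png

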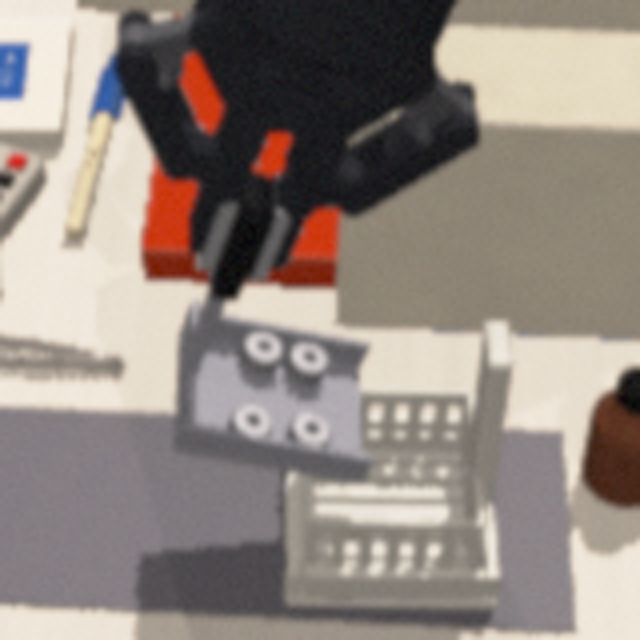

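apply_moves(
  plan=[
    [-0.05,0.09,0,0,0,-0.25,-1],
    [-0.07,0.09,0,0,0,-0.3,-1],
    [-0.07,0.09,0,0,0,-0.3,-1],
    [-0.07,0.09,0,0,0,-0.3,-1],
    [-0.07,0.09,0,0,0,-0.3,-1],
    [-0.07,0.09,0,0,0,-0.3,-1],
    [-0.07,0.09,0,0,0,-0.3,-1],
    [-0.07,0.09,0,0,0,-0.3,-1],
  ],
)

```text
t: 11.68
tool_pos: [0.469, -0.0281, 0.1758]
eef_rot: [-0.388, 0.704, -0.102, -0.587]
force: [0.4, 0.5, -1.5]
grip_width: 0.132
```

```bash
python3 st.py; python3 pf.py .4459 -.0551 .070 -132 -35 -40 ;  python3 - <<'E'
from station import arm
import cv2,numpy as np
p,d=arm.capture('scene');cv2.imwrite('pics/s6.png',p[:,:,::-1])
from h import crop
crop('pics/s6.png','pics/s6c.png',265,130,425,290,4)
E
```

```text
t 11.6833 q [-0.346  0.08   1.981  0.499  0.959  1.685] p [ 0.469  -0.0281  0.1758] 
x [ 0.291  0.312 -0.905] y [-0.598 -0.678 -0.426] psi -131.4 F [ 0.4  0.5 -1.5] g 0.132
front now [ 0.4459 -0.0556  0.0737]
-35.0 [ 0.458  -0.0417  0.1767] from prev: shift [-0.41  0.77 -0.04] rot [ 0.14 -0.1  -2.44]
-40.0 [ 0.4517 -0.0486  0.1778] from prev: shift [-0.32  0.35 -0.  ] rot [-0.   -0.   -1.25]
```

View pics/s6c.png

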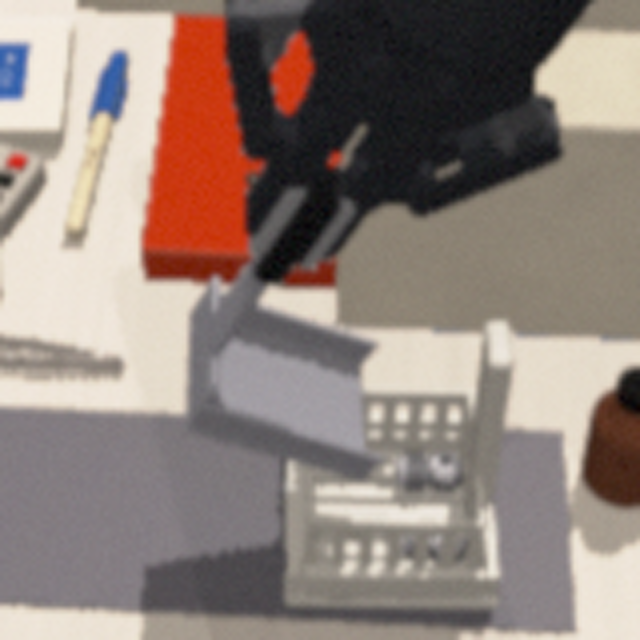

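The tray floor is completely bare at 25°, and nuts show inside the basket at about (410,470), (445,470) and (410-465,548). I'll check the count with the top camera once the arm is clear. Now I'll level the tray and move it back over the free half of the mat.

```bash
python3 d.py .505 .006 .17 -132 0; python3 -c "
from plan import *
S=load()[-2][0]
for a in((.505,.006,.17),(.542,.045,.15),(.542,.045,.082)):
    q,e=ik(np.array(a),Ttool(-132,0),S);print(q.round(2),e,wrist(q).round(3))"
```

```text
shift(2cm) [ 1.32 -2.13 -0.21] rot(4deg) [ 0.1  -0.13  6.33]
[-0.06  0.26  1.72 -0.    1.16  2.24] 2.244626002960036e-09 [0.505 0.006 0.415]
[0.02 0.37 1.63 0.   1.14 2.32] 1.229862678673836e-13 [0.542 0.045 0.395]
[0.02 0.46 1.68 0.   1.   2.32] 2.3972610580240546e-11 [0.542 0.045 0.327]
```

apply_moves(
  plan=[
    [0,-0.35,0,0,0,0.5,-1],
    [0,-0.35,0,0,0,0.85,-1],
    [0.1,-0.35,0,0,0,0.85,-1],
    [0.1,-0.3,0,0,-0.02,0.85,-1],
    [0.1,-0.3,0,0,-0.02,0.85,-1],
    [0.15,-0.3,0,0,-0.02,0.85,-1],
    [0.15,-0.25,0,0,-0.02,0.85,-1],
    [0.15,-0.25,0,0,0,0.7,-1],
  ],
)

```text
t: 12.4
tool_pos: [0.5038, 0.0079, 0.177]
eef_rot: [-0.245, 0.663, -0.262, -0.657]
force: [-0.7, -0.6, -2.0]
grip_width: 0.134
```

```bash
python3 st.py; python3 d.py .542 .045 .14 -132 0.3; python3 - <<'E'
from station import arm
import cv2,numpy as np
for n in('scene','top'):
    p,d=arm.capture(n);cv2.imwrite(f'pics/{n}7.png',p[:,:,::-1])
from h import crop
crop('pics/scene7.png','pics/s7c.png',245,130,425,290,4)
crop('pics/top7.png','pics/t7c.png',235,165,385,305,4)
E
```

```text
t 12.4 q [-0.044  0.252  1.715 -0.028  1.175  2.271] p [0.5038 0.0079 0.177 ] 
x [-0.001 -0.026 -1.   ] y [-0.67  -0.742  0.02 ] psi -132.1 F [-0.7 -0.6 -2. ] g 0.134
shift(2cm) [ 1.8  -2.7  -0.15] rot(4deg) [-0.01 -0.24 -0.22]
```

View pics/s7c.png

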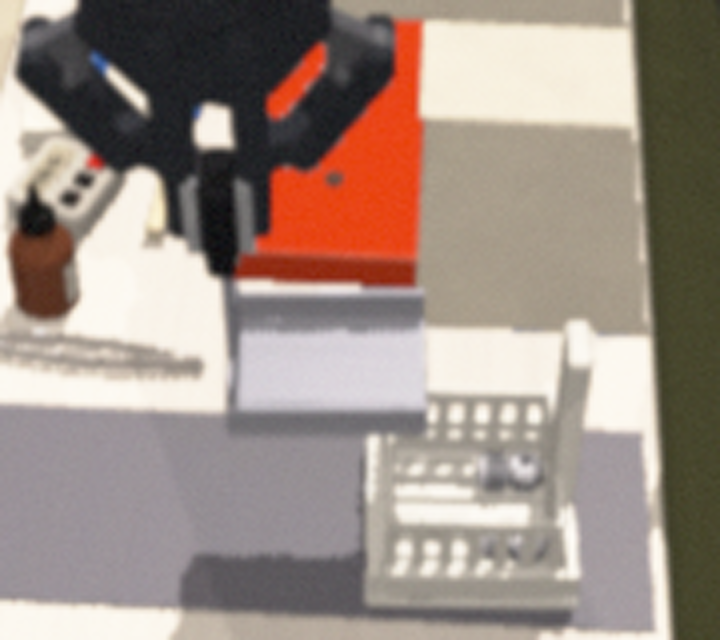

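View pics/t7c.png

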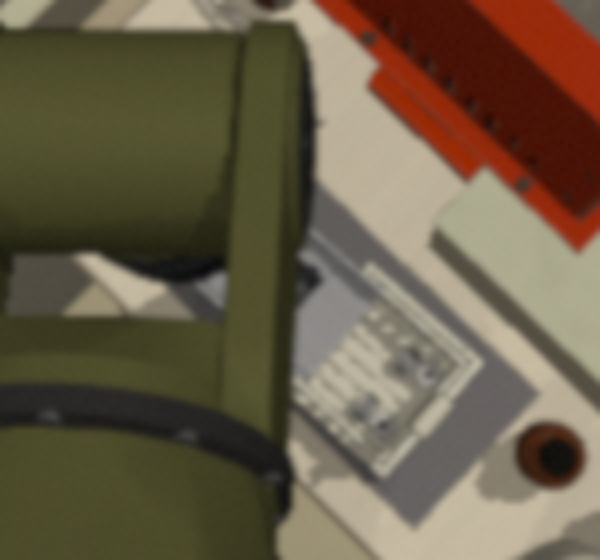

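The tray is empty and two pairs of nuts are in the basket. Next I'll move to above the place spot.

apply_moves(
  plan=[
    [0.1,-0.3,0,0,-0.04,-0.04,-1],
    [0.2,-0.4,0,0,-0.04,-0.04,-1],
    [0.3,-0.45,0,0,-0.04,-0.04,-1],
    [0.3,-0.45,0,0,-0.04,-0.04,-1],
    [0.3,-0.4,0,0,-0.04,-0.03,-1],
    [0.3,-0.3,0,0,-0.04,-0.03,-1],
    [0.2,-0.2,-0.1,0,0,0,-1],
    [0,0,0,0,0,0,-1],
  ],
)

```text
t: 13.17
tool_pos: [0.5419, 0.0473, 0.138]
eef_rot: [0.255, -0.659, 0.252, 0.661]
force: [-0.3, -0.1, -0.7]
grip_width: 0.128
```

```bash
python3 st.py; python3 d.py .539 .042 .082 -132 0.3; python3 - <<'E'
from station import arm
import cv2,numpy as np
for n in('scene',):
    p,d=arm.capture(n);cv2.imwrite(f'pics/{n}8.png',p[:,:,::-1])
from h import crop
crop('pics/scene8.png','pics/s8c.png',165,60,425,300,3)
E
```

```text
t 13.1667 q [0.018 0.382 1.64  0.004 1.12  2.32 ] p [0.5419 0.0473 0.138 ] 
x [-0.001  0.004 -1.   ] y [-0.669 -0.743 -0.002] psi -132.0 F [-0.3 -0.1 -0.7] g 0.128
shift(2cm) [ 2.8   0.3  -0.08] rot(4deg) [-0.    0.05  0.1 ]
```

View pics/s8c.png

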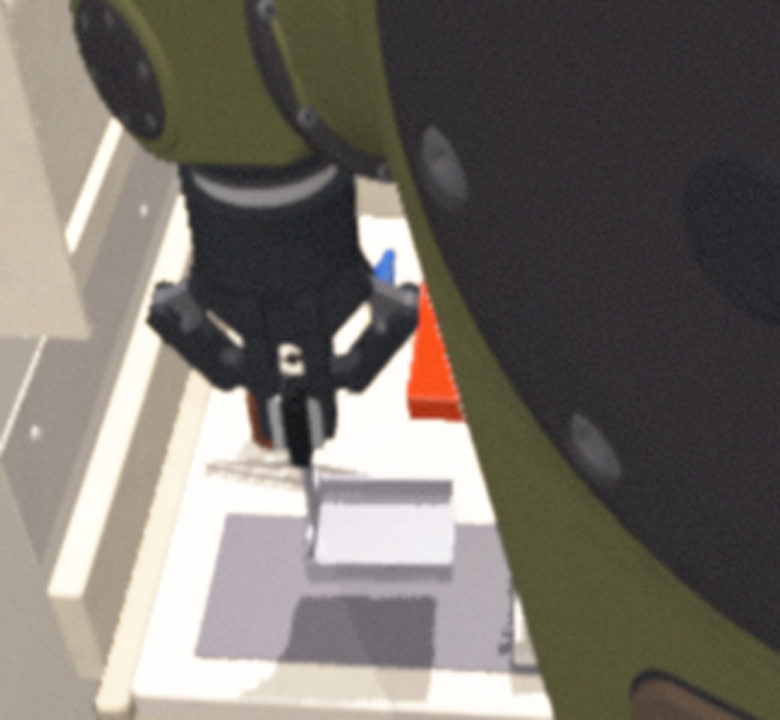

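apply_moves(
  plan=[
    [0.3,0.1,0,0,0.03,0.05,-1],
    [0.6,0.1,-0.04,0,0.02,0.05,-1],
    [0.6,0.1,-0.04,0,0,0,-1],
    [0.5,0,0,0,0,0,-1],
    [0.3,0,0,0,0,0,-1],
    [0.2,0,0,0,0,0,-1],
    [0.1,0,0,0,0,0,-1],
    [0,0,0,0,0,0,-1],
  ],
)

```text
t: 13.88
tool_pos: [0.5384, 0.0398, 0.0822]
eef_rot: [-0.252, 0.66, -0.256, -0.66]
force: [0.6, -0.8, 3.1]
grip_width: 0.128
```

```bash
python3 st.py; python3 d.py .539 .042 .082 -132 0.3
```

```text
t 13.8833 q [ 0.008  0.45   1.691 -0.007  1.002  2.317] p [0.5384 0.0398 0.0822] 
x [-0.001 -0.006 -1.   ] y [-0.67  -0.742  0.005] psi -132.1 F [ 0.6 -0.8  3.1] g 0.128
shift(2cm) [ 0.01 -0.1   0.05] rot(4deg) [-0.02 -0.04  0.  ]
```

Contact shows as +3 N at the expected height, so I'll release with a partial opening.

apply_moves(
  plan=[
    [0.03,0,0,0,0,0,-1],
    [0,0,0,0,0,0,-0.4],
    [0,0,0,0,0,0,-0.1],
    [0,0,0,0,0,0,0],
    [-0.3,0,0,0,0,0,0],
    [-0.7,0,0,0,0,0,0],
    [-1,0,0,0,0,0,0],
    [-1,0,0,0,0,0,0],
  ],
)

```text
t: 14.55
tool_pos: [0.5372, 0.0402, 0.142]
eef_rot: [0.251, -0.659, 0.256, 0.661]
force: [0.3, -0.4, 0.1]
grip_width: 0.502
```

```bash
python3 st.py; python3 - <<'E'
from station import arm
import cv2,numpy as np
for n in('scene',):
    p,d=arm.capture(n);cv2.imwrite(f'pics/{n}9.png',p[:,:,::-1])
from h import crop
crop('pics/scene9.png','pics/s9c.png',165,60,425,300,3)
E
```

```text
t 14.55 q [ 0.009  0.369  1.648 -0.006  1.131  2.317] p [0.5372 0.0402 0.142 ] 
x [-0.006 -0.006 -1.   ] y [-0.67  -0.742  0.008] psi -132.1 F [ 0.3 -0.4  0.1] g 0.502
```

View pics/s9c.png

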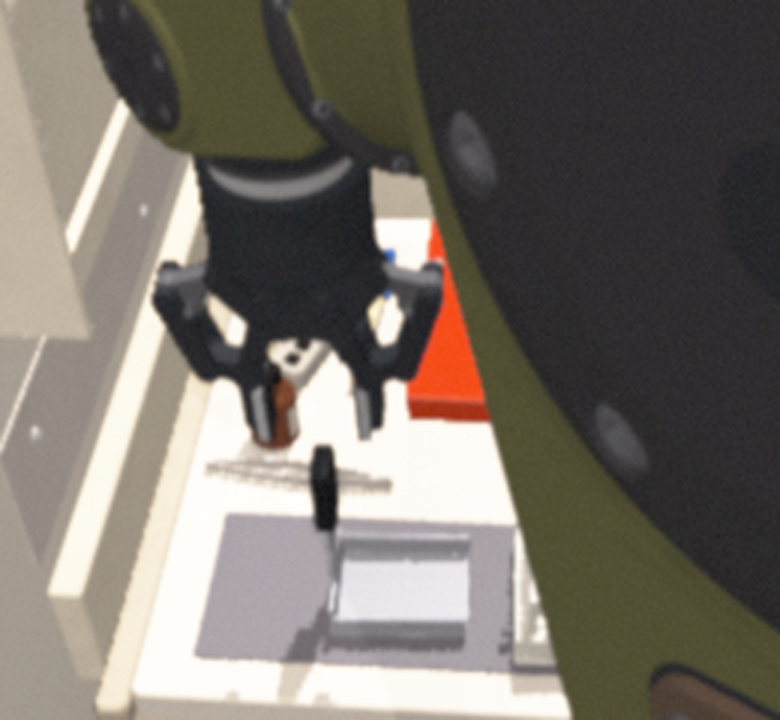

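The tray stands flat and empty at about (400,590). Next, over to the basket handle.

apply_moves(
  plan=[
    [-0.8,0.3,0,0,0,0,0],
    [-0.8,0.7,0,0,0,0,0],
    [0,1,0,0,0,0,0],
    [0,1,0,0,0,0,0],
    [0,1,0,0,0,0,0],
    [0,1,0,0,0,0,0],
    [0,1,0,0,0,0,0],
    [0,1,0,0,0,0,0],
  ],
)

```text
t: 15.27
tool_pos: [0.4437, -0.0651, 0.1857]
eef_rot: [-0.251, 0.664, -0.253, -0.657]
force: [-0.1, 0.1, -0.3]
grip_width: 0.5
```

```bash
python3 st.py; python3 d.py .411 -.093 .17 -132 0
```

```text
t 15.2667 q [-0.225  0.115  1.857 -0.004  1.16   2.077] p [ 0.4437 -0.0651  0.1857] 
x [ 0.009 -0.006 -1.   ] y [-0.667 -0.745 -0.001] psi -131.8 F [-0.1  0.1 -0.3] g 0.5
shift(2cm) [0.78 2.13 0.3 ] rot(4deg) [ 0.05 -0.15  0.02]
```

apply_moves(
  plan=[
    [0,0.8,0.1,0.05,-0.08,0,0],
    [0.2,0.7,0.1,0,-0.07,0,0],
    [0.3,0.4,0.1,0,0,0,0],
    [0.2,0.2,0,0,0,0,0],
    [0,0,0,0,0,0,0],
    [0,0,0,0,0,0,0],
    [0,0,0,0,0,0,0],
    [0,0,0,0,0,0,0],
  ],
)

```text
t: 15.93
tool_pos: [0.4091, -0.0947, 0.1729]
eef_rot: [-0.255, 0.661, -0.254, -0.658]
force: [0.3, -0.3, 0.0]
grip_width: 0.498
```

```bash
python3 st.py; python3 d.py .411 -.093 .08 -132 0; python3 - <<'E'
from station import arm
import cv2,numpy as np
from h import *
for n in('scene','top'):
    p,d=arm.capture(n);cv2.imwrite(f'pics/{n}10.png',p[:,:,::-1])
    P=cloud(n,d).reshape(-1,3);L=P-[.4365,-.0655,0];k=(np.linalg.norm(L[:,:2],axis=1)<.07)&(P[:,2]>.105)&(P[:,2]<.125)
    if k.sum()>3: print(n,k.sum(),P[k].mean(0).round(4))
crop('pics/scene10.png','pics/s10c.png',265,110,425,290,4)
crop('pics/top10.png','pics/t10c.png',235,165,385,305,4)
E
```

```text
t 15.9333 q [-3.150e-01  6.900e-02  1.940e+00  1.000e-03  1.128e+00  1.990e+00] p [ 0.4091 -0.0947  0.1729] 
x [ 0.005 -0.    -1.   ] y [-0.671 -0.742 -0.003] psi -132.1 F [ 0.3 -0.3  0. ] g 0.498
shift(2cm) [ 4.64 -0.11  0.01] rot(4deg) [-0.03 -0.05  0.04]
scene 201 [ 0.4409 -0.1     0.1162]
top 22 [ 0.4855 -0.1117  0.1149]
```

View pics/s10c.png

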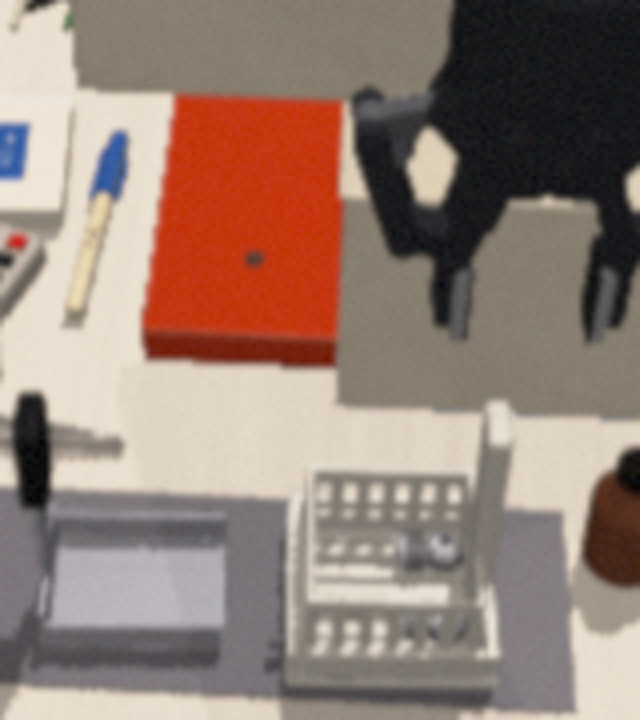

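View pics/t10c.png

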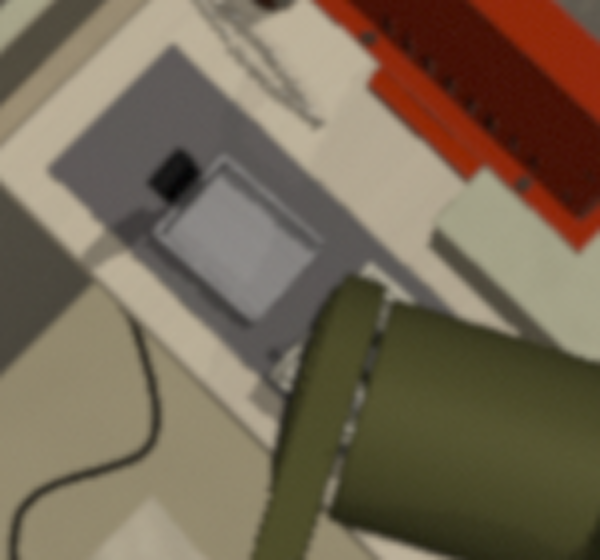

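The tray is level on the mat and empty. The projected handle top, at column 498 of the crop, agrees with the picture, and the bottle is clear to the right. I'll go down over the handle.

apply_moves(
  plan=[
    [0.5,-0.11,0,0,-0.03,0.03,0],
    [0.9,0,0,0,0,0,0],
    [0.9,0,0,0,0,0,0],
    [0.9,0,0,0,0,0,0],
    [0.7,0,0,0,0,0,0],
    [0.4,0,0,0,0,0,0],
    [0.2,0,0,0,0,0,0],
    [0,0,0,0,0,0,0],
  ],
)

```text
t: 16.7
tool_pos: [0.412, -0.0913, 0.076]
eef_rot: [-0.253, 0.661, -0.253, -0.659]
force: [-0.8, 0.7, 0.3]
grip_width: 0.5
```

```bash
python3 st.py; python3 d.py .411 -.093 .08 -132 0; python3 - <<'E'
from station import arm
import cv2,numpy as np
from h import *
p,d=arm.capture('scene');cv2.imwrite('pics/s11.png',p[:,:,::-1])
crop('pics/s11.png','pics/s11c.png',325,130,425,290,5)
E
```

```text
t 16.7 q [-0.305  0.232  2.018 -0.     0.889  1.999] p [ 0.412  -0.0913  0.076 ] 
x [ 0.002 -0.001 -1.   ] y [-0.669 -0.743 -0.001] psi -132.0 F [-0.8  0.7  0.3] g 0.5
shift(2cm) [-0.2   0.1  -0.02] rot(4deg) [ 0.   -0.03  0.01]
```

View pics/s11c.png

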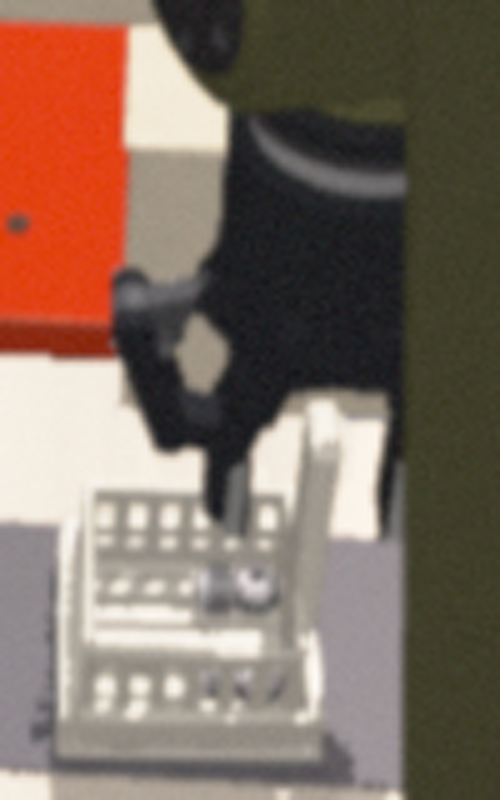

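The fingers straddle the handle, at columns 238 and 390 with the handle at about 318. I'll close at 70 N.

apply_moves(
  plan=[
    [-0.2,0.08,0,0,-0.03,0,0],
    [0,0,0,0,0,0,-1],
    [0,0,0,0,0,0,-1],
    [0,0,0,0,0,0,-1],
    [0,0,0,0,0,0,-1],
    [0,0,0,0,0,0,-1],
    [0,0,0,0,0,0,-1],
    [0,0,0,0,0,0,-1],
  ],
  force=70,
)

```text
t: 17.42
tool_pos: [0.4123, -0.0931, 0.0837]
eef_rot: [-0.254, 0.662, -0.253, -0.658]
force: [-0.3, -0.2, -3.1]
grip_width: 0.104
```

```bash
python3 st.py; python3 - <<'E'
from station import arm
import cv2,numpy as np
from h import *
p,d=arm.capture('scene');cv2.imwrite('pics/s12.png',p[:,:,::-1])
crop('pics/s12.png','pics/s12c.png',325,130,425,290,5)
E
```

```text
t 17.4167 q [-3.090e-01  2.180e-01  2.014e+00  1.000e-03  9.050e-01  1.994e+00] p [ 0.4123 -0.0931  0.0837] 
x [ 0.005 -0.001 -1.   ] y [-0.669 -0.743 -0.003] psi -132.0 F [-0.3 -0.2 -3.1] g 0.104
```

View pics/s12c.png

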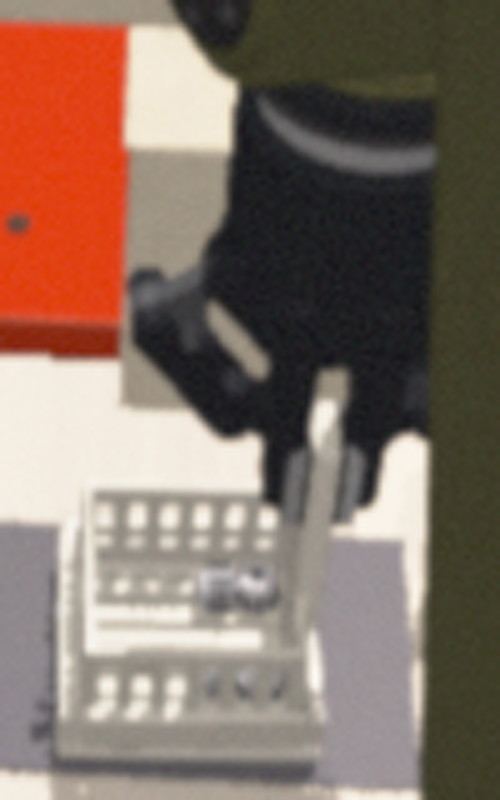

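The jaws hold at about 9-10 mm. I'll lift straight up gently.

apply_moves(
  plan=[
    [-0.15,0,0,0,0,0,-1],
    [-0.25,0,0,0,0,0,-1],
    [-0.35,0,0,0,0,0,-1],
    [-0.4,0,0,0,0,0,-1],
    [-0.4,0,0,0,0,0,-1],
    [-0.4,0,0,0,0,0,-1],
    [-0.3,0,0,0,0,0,-1],
    [-0.1,0,0,0,0,0,-1],
  ],
)

```text
t: 18.13
tool_pos: [0.412, -0.093, 0.1361]
eef_rot: [-0.254, 0.662, -0.253, -0.658]
force: [-0.4, 0.4, -3.1]
grip_width: 0.109
```

```bash
python3 st.py; python3 d.py .4123 -.0931 .212 -132 0.3;python3 - <<'E'
from station import arm
import cv2,numpy as np
from h import *
p,d=arm.capture('scene');cv2.imwrite('pics/s13.png',p[:,:,::-1])
crop('pics/s13.png','pics/s13c.png',305,90,425,290,4)
E
```

```text
t 18.1333 q [-3.090e-01  1.270e-01  1.973e+00  1.000e-03  1.037e+00  1.994e+00] p [ 0.412  -0.093   0.1361] 
x [ 0.005 -0.001 -1.   ] y [-0.669 -0.743 -0.003] psi -132.0 F [-0.4  0.4 -3.1] g 0.109
shift(2cm) [-3.8  -0.02 -0.03] rot(4deg) [ 0.   -0.07  0.11]
```

View pics/s13c.png

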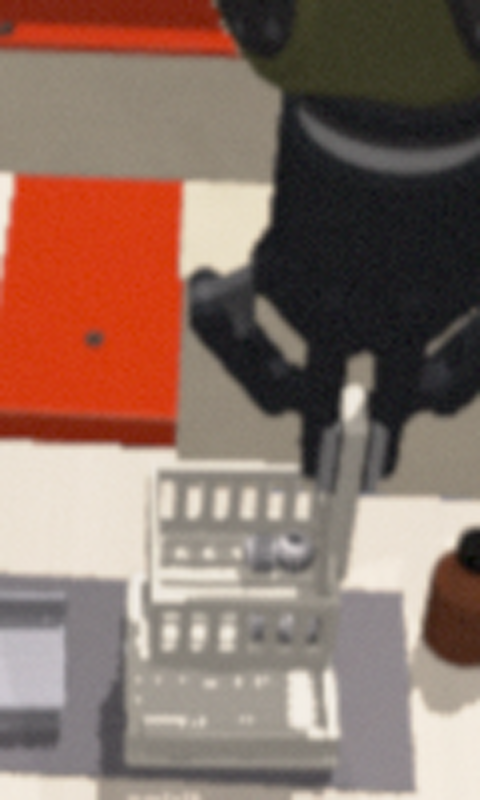

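The basket has left the stand level with the nuts in it. I'll continue up.

apply_moves(
  plan=[
    [-0.3,0,0,0,0,0,-1],
    [-0.5,0,0,0,0,0,-1],
    [-0.6,0,0,0,0,0,-1],
    [-0.6,0,0,0,0,0,-1],
    [-0.6,0,0,0,0,0,-1],
    [-0.5,0,0,0,0,0,-1],
    [-0.35,0,0,0,0,0,-1],
    [-0.15,0,0,0,0,0,-1],
  ],
)

```text
t: 18.85
tool_pos: [0.4103, -0.0925, 0.2114]
eef_rot: [-0.254, 0.66, -0.253, -0.66]
force: [-0.1, -0.2, -2.4]
grip_width: 0.11
```

apply_moves(
  plan=[
    [0,0,0,0,0,0,-1],
    [0,0,0,0,0,0,-1],
    [0,0,0,0,0,0,-1],
    [0,0,0,0,0,0,-1],
    [0,0,0,0,0,0,-1],
    [0,0,0,0,0,0,-1],
    [0,0,0,0,0,0,-1],
    [0,0,0,0,0,0,-1],
  ],
)

```text
t: 19.52
tool_pos: [0.4096, -0.0923, 0.2094]
eef_rot: [0.254, -0.659, 0.253, 0.661]
force: [-0.4, -0.2, -2.1]
grip_width: 0.109
```

```bash
python3 st.py;python3 - <<'E'
from station import arm
import cv2,numpy as np
from h import *
for n in('scene','top'):
    p,d=arm.capture(n);cv2.imwrite(f'pics/{n}14.png',p[:,:,::-1]);np.save(f'pics/{n}14_d.npy',d)
crop('pics/scene14.png','pics/s14c.png',235,70,435,300,3)
# rim corner heights and low points of basket
P=cloud('scene',np.load('pics/scene14_d.npy'))
L=P.reshape(-1,3)-[.4365,-.0655,0];a=np.radians(48);x=L[:,0]*np.cos(a)+L[:,1]*np.sin(a);y=-L[:,0]*np.sin(a)+L[:,1]*np.cos(a);z=P.reshape(-1,3)[:,2]
k=(abs(x)<.04)&(y>.030)&(y<.040)&(z>.08)&(z<.19)
print('near wall z min/max',z[k].min(),z[k].max(),k.sum())
for s in(-1,1):
    kk=k&(s*x>.015)&(s*x<.034); print('x side',s,np.percentile(z[kk],[2,98]).round(4))
k=(x>.031)&(x<.040)&(abs(y)<.036)&(z>.08)&(z<.19)
for s in(-1,1):
    kk=k&(s*y>.012);print('y side',s,np.percentile(z[kk],[2,98]).round(4),kk.sum())
E
```

```text
t 19.5167 q [-3.090e-01  2.900e-02  1.890e+00  1.000e-03  1.226e+00  1.994e+00] p [ 0.4096 -0.0923  0.2094] 
x [-0.002  0.001 -1.   ] y [-0.669 -0.743  0.001] psi -132.0 F [-0.4 -0.2 -2.1] g 0.109
near wall z min/max 0.13208966103377298 0.17857842212223918 941
x side -1 [0.134  0.1773]
x side 1 [0.1331 0.1773]
y side -1 [0.1356 0.1786] 28
y side 1 [0.1431 0.178 ] 46
```

View pics/s14c.png

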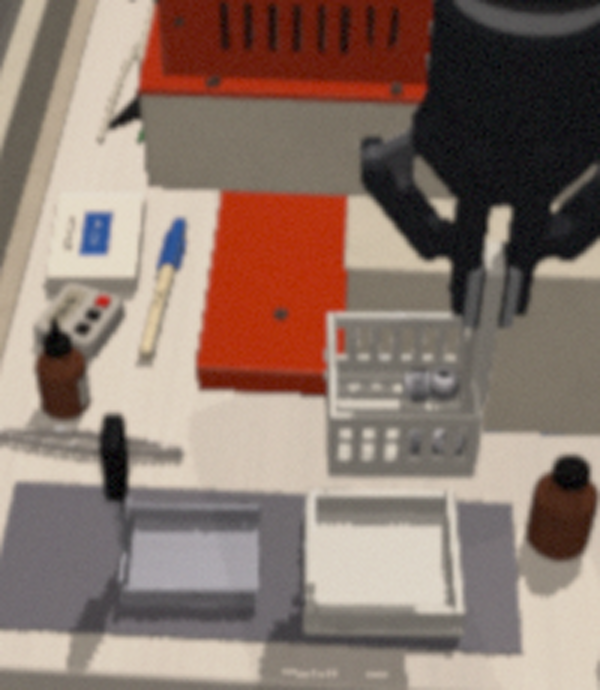

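```bash
python3 - <<'E'
from h import *
crop('pics/scene14.png','pics/s14d.png',340,170,400,232,10)
crop('pics/top14.png','pics/t14c.png',235,165,385,305,4)
E
```

```text
(no output)
```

View pics/s14d.png

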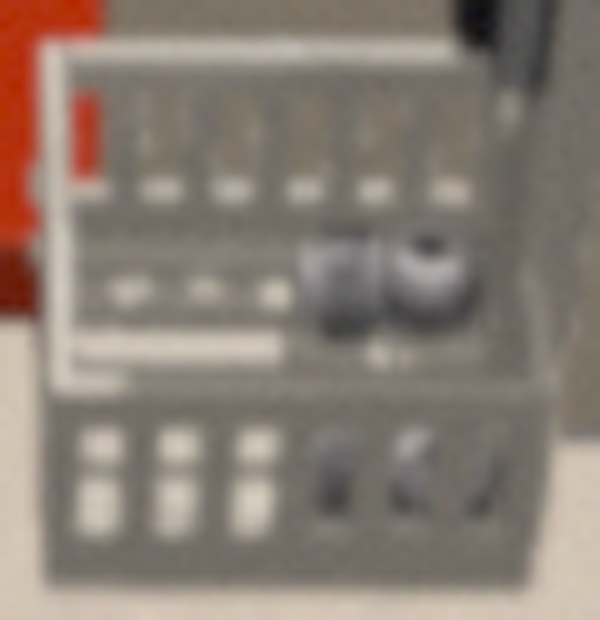

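View pics/t14c.png

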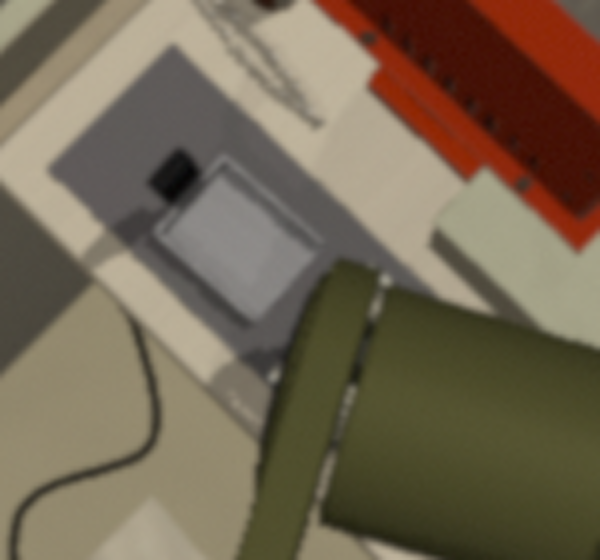

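Two nuts lie at about (340,285) and (430,275). The other two show through the near slots at about (330,475) and (410-490,475), and the earlier top view also showed two pairs. The tray, mat and well are empty.

```bash
python3 st.py; python3 -c "
from station import arm; print(arm.job_done())"
```

```text
t 19.6167 q [-3.090e-01  2.800e-02  1.890e+00  1.000e-03  1.226e+00  1.994e+00] p [ 0.4096 -0.0923  0.2095] 
x [-0.002  0.001 -1.   ] y [-0.669 -0.743  0.001] psi -132.0 F [ 0.3 -0.7 -2.6] g 0.109
the job is handed in; nothing more can be done
None
```

The job is done and handed in at about 19.6 s. I poured the four nuts into the basket, set the empty tray back flat on the mat's free half, and lifted the basket straight up by its handle. It is still held over the stand at 70 N.

- **Basket:** the depth image puts its underside about 13 cm above the bench. It is level, with both ends of its near wall at the same height within 1 mm. The arm was still and the measured load was about 2–3 N.
- **Nuts:** the tray, mat and stand well are empty. Two nuts are in plain view in the basket. The other two show only through the side slots, so I rely on an earlier top view that showed two pairs.
- **Tipping:** I stopped tipping the tray at about 25°, not 35°, because its floor was already bare.
- **Bystanders:** I never touched the bottles or the timer, and they look unmoved in the pictures.

No check failed or disagreed.

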